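# Load and close the mosaic-chip polisher

### The arm

A 6-joint arm with a two-finger parallel gripper is mounted at the origin on the work surface. World frame = base frame: x ahead of the robot, y to its left, z up, the work surface at z = 0. Lengths are in mm, angles in rad, forces in N, time in s.
With the tool pointing down it reaches from about 350 to 975 mm from the base axis. Payload 7.1 kg.
Tool frame: the origin (TCP) lies between the finger pads; the fingertips stand 8 mm ahead of it and the grasp point (between the pads) lies 11 mm behind it; x points along the fingers, y is the direction in which the jaws open and shut, and the axes are right-handed (so a half turn about x gives the same grasp; the last joint's range is limited). The gripper opens to 88 mm and grips with 3 to 60 N. Pads are 20 mm wide; open, the fingers measure 115 mm over their backs; the gripper's body (75 mm by 178 mm) begins 61 mm behind the grasp point.
Start: joints at [-1.13, 0.423, 1.63, -0, 1.089, -0.019], TCP at [277.37, -560.063, 230.675] pointing down, gripper open.
Joint ranges: [-3, 3], [-0.9, 2.11], [0.09, 2.58], [-1.31, 4.45], [0.11, 2.69], [-2.54, 2.54]. Speed limits (rad/s): [2.39, 2.39, 3.01, 3.14, 3.14, 3.14].

### API

Orientations are given as a rotation vector (axis times angle).
In Python, from workcell import ctrl gives the robot as it stands.
- The arm moves only by the tool apply_moves, never from a script. Its argument "increments" is a list of rows, each an object with "gripper": the opening in per cent of the stroke, from 0 (shut) to 100 (fully open); "delta_pos": the shift along the tool's x, y, z in cm, a list of three; "dr": the turn, a rotation vector about the tool's x, y, z in rad, a list of three. In form: [{"gripper": gripper, "delta_pos": [dx, dy, dz], "dr": [ax, ay, az]}, ...]. A call has exactly 5 rows; each row shifts and turns the commanded pose from where the row before left it, along the tool's axes as they then stand; what a row does not reach is not made up. A row lasts 1/12 s, in which the tool goes at most 41.7 mm and 7.16 degrees, less where a joint would pass 70% of its speed; a pose out of reach is approached as far as the arm can. A call with a gripper value outside its range is refused whole. The fingers move at their own pace and stop on an object; the grip force is fixed at half the most. Time passes only in rows, so rows that do not move let the fingers close, or fill a call up. It gives the time, the measured TCP pose, the force and the opening at its end, in the units of the state.
- ctrl.get_obs(): the state, without advancing time (a new reading comes with each control period).
- ctrl.get_image(name): name is "side" or "top" or "wrist"; returns a dict with "img" (400x640x3 uint8, red, green, blue), "range_z" (400x640 float32, mm along the optical axis (not along the pixel's ray), 0 where there is no reading), "mtx" (3x3 intrinsics, pixels), "k1" (the pictures are not rectified: a ray, as slopes to the right and down, at radius r is drawn at 1 + k1 r^2 times it, then the intrinsics apply), "rvec" (rotation vector, rad) and "tvec" (3), from world to camera coordinates, as OpenCV has them. Camera axes: x right, y down, z forward; pixel columns grow to the right and rows downward; lengths in mm; the calibration is good to about 2 mm. A picture is of the moment at which its call begins.
- ctrl.close_job(): hands the job in, once; it reports no verdict.
The state is a dict: "t": time; "qpos": joint angles; "qvel": joint speeds; "joint_torque": joint torques, N m; "ee_pos": TCP position; "orientation": TCP orientation; "ft_force": force on the tool from outside, world axes, zero at the start; "moment": the same for the moment, N m; "width": finger opening in mm.
Only numpy, scipy, OpenCV 4.12 (cv2) and the standard library are available. Lean on these libraries where they do the work, as an engineer would, in place of code of your own. Each camera call takes 0.05 s, during which the arm holds its last target. There are 200 camera calls.

### The job

Put every loose ceramic chip from the sorting board into the drum of the small polisher, seat the grey sealing disk in the drum's mouth with its knob up, and screw the ring clockwise down over it until it is fully home on the disk. Then lower the hinged wire guard gently onto its stops, holding it all the way rather than letting it fall, and leave the other things on the table where they are.

Things in the scene. Friction and masses are not known exactly. Their poses are not given: they have to be found in the camera images.
- polisher: Small grey bench polisher, fixed: a box 205 mm deep (x -80 to +125 mm of its origin), 180 mm wide (y), flat deck 67 mm above the table. Origin on the table under the drum's axis; z up; x points to the guard's hinge. An aluminium drum neck rises from the deck to its rim, 100 mm above the table. Two thin guard stops, 126 mm high, stand at x -50, y +-75 mm.
- drum_mouth (a point): Centre of the drum's mouth in the plane of the rim, 100 mm above the table; axes as the polisher's. The mouth is a recess of 46 mm inner and 50 mm outer diameter, 5 mm deep; its floor is a ledge round the drum's 36 mm wide bore.
- drum_floor (a point): Centre of the drum's inner floor, 18 mm above the table (82 mm below the rim).
- thread (a point): Middle of the thread, on the drum's axis 86 mm above the table; axes as the polisher's. The neck is 52 mm, the raised thread 60 mm in diameter. Three starts, 4 mm below the rim at 0, 120 and 240 degrees from x, each run down clockwise (seen from above) for 162 degrees, 10 mm per 120 degrees. The ring may be set on at any angle: its lugs rest on the thread and it sinks as it is turned clockwise.
- guard (a joint): Hinge of the wire guard, rad: 0 = down on its two stops; it starts open at 1.70 to 1.80, leaning back a little past upright (at most 1.85). Slight friction (0.07 N m) holds it near upright; below about 1.2 it falls shut unless held. 220 g; a frame of steel bars 150 mm wide and 150 mm long, with a handle beyond it.
- guard_handle (a point): Middle of the guard's handle: a black round bar of 12 mm diameter, 90 mm long, parallel to the hinge axis (polisher y), 190 mm from it, with 31 mm free between bar and frame. It can be pinched from above at every angle of the guard, turning between the fingers.
- guard_hinge (a point): Middle of the hinge axis (along polisher y), 130 mm above the table, 100 mm from the drum's axis towards polisher x. When shut, the handle is at the same height, 190 mm towards polisher -x.
- disk: Grey sealing disk, 43 mm diameter, 8 mm thick (its lower 3 mm only 41 mm), with a knob of 14 mm diameter and 14 mm height on top (22 mm in all). Origin: centre of its underside; z up through the knob. 40 to 65 g. Seated on the ledge its underside is 5 mm below the rim and its top face 3 mm above it.
- ring: Aluminium ring, about 70 g, 68 mm outer, 62 mm inner diameter, 23.5 mm high, open below; 3.5 mm top flange with a 37 mm hole (the knob passes). Inside its lower edge three lugs (4 mm wide, 3 high) at 0, 120, 240 degrees from x, reaching in to 54 mm. Origin: centre of its lower edge; z up. Fully home (flange on the disk) the origin is 17 mm below the rim; first set on it is 2.5 to 12.5 mm higher.
- board: Wooden sorting board, fixed, 200 x 220 x 8 mm, on the table; origin: centre of its underside.
- chip0: White ceramic mosaic chip, 20 x 16 x 11 mm (x, y, z), 12 g, lying flat on the sorting board at the start; origin: centre of its underside. Three to five of the five chips are present; absent ones read None.
- chip1: White ceramic mosaic chip, 20 x 16 x 11 mm (x, y, z), 12 g, lying flat on the sorting board at the start; origin: centre of its underside. Three to five of the five chips are present; absent ones read None.
- chip2: White ceramic mosaic chip, 20 x 16 x 11 mm (x, y, z), 12 g, lying flat on the sorting board at the start; origin: centre of its underside. Three to five of the five chips are present; absent ones read None.
- chip3: White ceramic mosaic chip, 20 x 16 x 11 mm (x, y, z), 12 g, lying flat on the sorting board at the start; origin: centre of its underside. Three to five of the five chips are present; absent ones read None.
- chip4: White ceramic mosaic chip, 20 x 16 x 11 mm (x, y, z), 12 g, lying flat on the sorting board at the start; origin: centre of its underside. Three to five of the five chips are present; absent ones read None.
- glue: White glue bottle, 44 mm diameter, 130 mm high; not part of the job, to be left where it is; origin: centre of its underside.
- palette_knife: Palette knife, 180 mm long, lying; not part of the job, to be left where it is; origin: centre of its underside.
- grout_bowl: Small white bowl, 70 mm wide, 32 mm high; not part of the job, to be left where it is; origin: centre of its underside.
- wall_tile: Blue wall tile 50 x 50 x 8 mm, lying; not part of the job, to be left where it is; origin: centre of its underside.
- rinse_cup: White cup, 68 mm wide, 75 mm high; not part of the job, to be left where it is; origin: centre of its underside.
- coaster: Cork coaster, 90 mm diameter, 6 mm thick; not part of the job, to be left where it is; origin: centre of its underside.

How it is judged:
By the outcome, as a careful person would: the job done as asked, in the order asked, and still so for the second after the job is handed in, with the robot touching nothing.
Of chip0, chip1, chip2, chip3, chip4 only 3 to 5 are there at a start; the rules pass over those that are not, and their reading is None.
At some moment in a run one of chip0, chip1, chip2, chip3, chip4, disk, ring may be knocked a few centimetres aside while the robot is not near it.
It also fails if it takes over 210 s, if anything falls off the work surface, if the arm or the gripper's body presses on something with over 40 N, if the wrist force passes 120 N, or if a joint passes its speed limit or range.

## Working session

There is one attempt and no reset: what is moved stays moved. The work goes in short steps, Python scripts to look and compute and a tool call to move; the robot and the scene stay as the last step left them, time stands still between calls to the robot, and variables do not carry over. Pictures are saved under pics/ and viewed, about 12 in all and at most 16, crops included, and the job is handed in when it is done.

Besides the shell and the picture viewer there is one more tool, called after "Call:" as a command line: name --argument value ..., lists and objects as JSON in quotes. apply_moves: Moves the arm, as the interface text tells. Its arguments: {"type":"object","properties":{"increments":{"type":"array","items":{"type":"object","properties":{"gripper":{"type":"number"},"delta_pos":{"type":"array","items":{"type":"number"}},"dr":{"type":"array","items":{"type":"number"}}}}}},"required":["increments"]}

```bash
mkdir -p pics; ls; cat > h.py <<'E'
import numpy as np, cv2
from scipy.spatial.transform import Rotation as R
from workcell import ctrl
def shot(n,save=None):
    d=ctrl.get_image(n)
    if save: cv2.imwrite('pics/'+save,d['img'][:,:,::-1])
    return d
def cloud(d):
    K=np.array(d['mtx']);h,w=d['range_z'].shape
    v,u=np.mgrid[:h,:w]
    x=(u-K[0,2])/K[0,0];y=(v-K[1,2])/K[1,1]
    xd,yd=x.copy(),y.copy()
    for _ in range(8):
        s=1+d['k1']*(x*x+y*y);x,y=xd/s,yd/s
    z=d['range_z'];P=np.stack([x*z,y*z,z],-1)
    Rm=R.from_rotvec(np.ravel(d['rvec'])).as_matrix()
    W=(P-np.ravel(d['tvec']))@Rm
    W[z<=0]=np.nan
    return W
def rays(d,uv):
    K=np.array(d['mtx']);uv=np.atleast_2d(uv).astype(float)
    x=(uv[:,0]-K[0,2])/K[0,0];y=(uv[:,1]-K[1,2])/K[1,1];xd,yd=x.copy(),y.copy()
    for _ in range(8):
        s=1+d['k1']*(x*x+y*y);x,y=xd/s,yd/s
    Rm=R.from_rotvec(np.ravel(d['rvec'])).as_matrix()
    return -Rm.T@np.ravel(d['tvec']), np.stack([x,y,1+0*x],-1)@Rm
def onplane(d,uv,z):
    o,r=rays(d,uv); return o+r*((z-o[2])/r[:,2])[:,None]
E
python3 - <<'E'
from h import *
for n in ('top','side','wrist'):
    d=shot(n,n+'0.png'); W=cloud(d); np.save(n+'0.npy',W); np.savez(n+'0.npz',**{k:v for k,v in d.items()})
    o,_=rays(d,[320,200]); print(n,o,d['mtx'],d['k1'],np.isnan(W[...,2]).mean())
o=ctrl.get_obs();print({k:np.round(v,3) for k,v in o.items()})
print(R.from_rotvec(o['orientation']).as_matrix().round(3))
E
```

```text
pics
top [ 393.36638788  -41.19047199 1229.37933391] [[399.82815493   0.         315.86020922]
 [  0.         399.82815493 198.16843875]
 [  0.           0.           1.        ]] -0.009619823006514532 0.00383203125
side [297.76060883 676.98212931 750.84495051] [[391.52749819   0.         321.69809249]
 [  0.         391.52749819 198.15971479]
 [  0.           0.           1.        ]] -0.06242701622118621 0.0039375
wrist [ 349.00950033 -524.19405789  383.5599415 ] [[348.86068166   0.         318.30924415]
 [  0.         348.86068166 195.79692621]
 [  0.           0.           1.        ]] -0.07473224939066633 0.0040234375
{'t': np.float64(0.15), 'qpos': array([-1.13 ,  0.424,  1.631, -0.   ,  1.089, -0.019]), 'qvel': array([ 0.001, -0.003, -0.004, -0.   , -0.   ,  0.001]), 'joint_torque': array([ 1.0000e-03, -5.4498e+01, -2.7392e+01,  6.5000e-02,  2.1000e-02,
       -0.0000e+00]), 'ee_pos': array([ 277.201, -559.691,  230.073]), 'orientation': array([ 1.966,  0.461, -1.967]), 'ft_force': array([0.438, 0.143, 0.059]), 'moment': array([ 0.008,  0.027, -0.024]), 'width': np.float64(87.915)}
[[-0.001  0.444 -0.896]
 [ 0.001 -0.896 -0.444]
 [-1.    -0.001 -0.   ]]
```

View pics/top0.png

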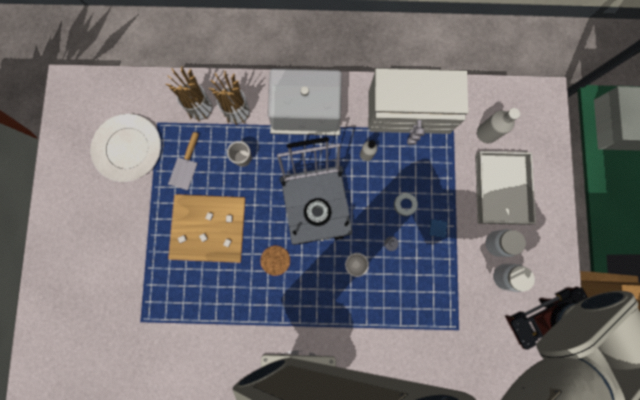

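View pics/side0.png

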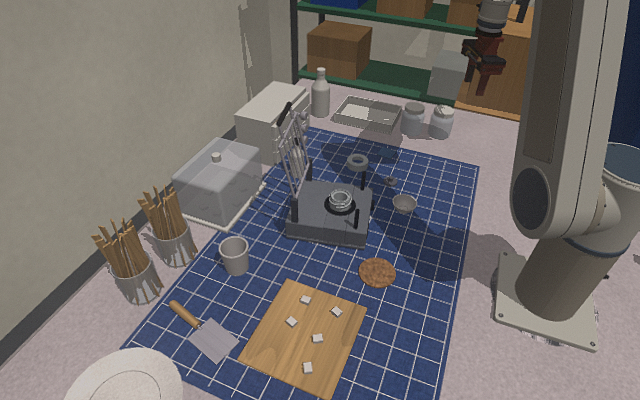

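```bash
python3 - <<'E'
from h import *
d=dict(np.load('top0.npz'));W=np.load('top0.npy');im=d['img']
mn=im.min(2).astype(int);hsv=cv2.cvtColor(im,cv2.COLOR_RGB2HSV)
# chips
m=((hsv[...,1]<60)&(hsv[...,2]>140)).astype(np.uint8);m[:,:170]=0;m[:,245:]=0;m[:196]=0;m[262:]=0
n,l,s,c=cv2.connectedComponentsWithStats(m)
for i in range(1,n):
    if s[i,4]<10: continue
    cn=cv2.findContours((l==i).astype(np.uint8),0,1)[0][0]
    pw=onplane(d,c[i],19)[0]; z=np.nanmedian(W[l==i][:,2]);zm=np.nanmax(W[l==i][:,2])
    print('chip',c[i].round(1),s[i,4],pw.round(1),z.round(1),zm.round(1),np.array(W[l==i]).mean(0).round(1))
def reg(name,u0,u1,v0,v1,z0,z1):
    w=W[v0:v1,u0:u1].reshape(-1,3);w=w[(w[:,2]>z0)&(w[:,2]<z1)]
    print(name,len(w),'min',w.min(0).round(1),'max',w.max(0).round(1),'mean',w.mean(0).round(1),'mid',((w.min(0)+w.max(0))/2)[:2].round(1))
reg('ring',388,422,188,220,12,60)
reg('disk',383,400,235,252,4,60)
reg('drum',300,335,193,228,92,110)
reg('bowl',343,372,250,280,10,60)
reg('handle',280,335,132,152,260,400)
reg('deck',275,360,165,245,60,75)
reg('cup',222,255,138,170,20,100)
reg('bottle',350,385,132,165,20,150)
reg('coaster',255,295,242,280,4,20)
for p in [(405,204),(391,243),(317,211),(310,141)]: print(p,W[p[1],p[0]].round(1))
cv2.imwrite('pics/c1.png',cv2.resize(im[125:285,160:440,::-1],None,fx=2.8,fy=2.8,interpolation=2))
E
```

```text
chip [208.8 215.9] 35 [509.  284.3  19. ] 19.2 27.7 [509.1 284.6  17.9]
chip [228.7 218.2] 37 [503.5 223.5  19. ] 18.2 23.2 [503.7 223.8  17.7]
chip [202.9 237.1] 37 [444.4 298.1  19. ] 17.9 24.5 [444.5 298.7  16.8]
chip [181.4 238.8] 38 [437.7 362.6  19. ] 17.9 22.7 [437.8 363.1  17.4]
chip [226.8 242.6] 38 [429.9 224.8  19. ] 18.1 22.3 [nan nan nan]
ring 291 min [ 526.8 -345.9   12.4] max [ 591.8 -279.    28.9] mean [ 559.2 -311.6   22.8] mid [ 559.3 -312.4]
disk 167 min [ 417.1 -293.5    4. ] max [ 466.7 -247.8   24.2] mean [ 440.6 -270.3    9. ] mid [ 441.9 -270.7]
drum 149 min [498.5 -69.8  92.1] max [553.  -15.3 103.6] mean [523.9 -43.6  96.3] mid [525.7 -42.5]
bowl 324 min [ 341.4 -196.5   10. ] max [ 408.7 -130.8   36.3] mean [ 373.8 -165.8   22.1] mid [ 375.  -163.6]
handle 344 min [643.8 -81.2 266.4] max [674.4  33.3 325.2] mean [658.2 -23.6 306.5] mid [659.1 -23.9]
deck 3594 min [ 429.3 -144.6   60.1] max [660.5  65.1  74.7] mean [540.8 -39.7  67.1] mid [544.9 -39.7]
cup 304 min [662.4 162.4  20.1] max [728.  228.1  79.9] mean [699.7 199.4  55.5] mid [695.2 195.3]
bottle 250 min [ 694.1 -214.9   20. ] max [ 734.5 -171.5  134.6] mean [ 709.1 -189.8   84.9] mid [ 714.3 -193.2]
coaster 616 min [323.9  20.3   4. ] max [436.4 141.2  13.2] mean [381.5  80.2   6.5] mid [380.1  80.8]
(405, 204) [ 563.6 -316.6    0.6]
(391, 243) [ 441.2 -268.9   21.8]
(317, 211) [532.8 -44.1  16.4]
(310, 141) [663.  -22.8 319.7]
```

View pics/c1.png

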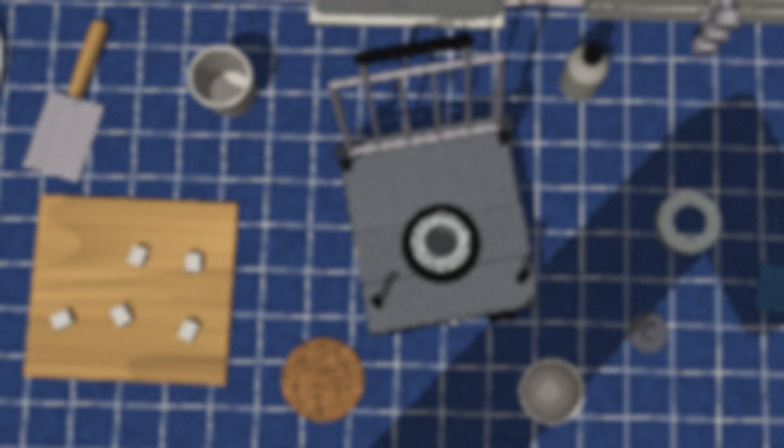

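Call:
apply_moves --increments '[{"gripper":100,"delta_pos":[0,-3.2,-2.6],"dr":[0,0,0]},{"gripper":100,"delta_pos":[0,-3.2,-2.6],"dr":[0,0,0]},{"gripper":100,"delta_pos":[0,-3.2,-2.6],"dr":[0,0,0]},{"gripper":100,"delta_pos":[0,-3.2,-2.6],"dr":[0,0,0]},{"gripper":100,"delta_pos":[0,-3.2,-2.6],"dr":[0,0,0]}]'

```text
t: 0.57
ee_pos: [322.7, -357.1, 230.4]
orientation: [1.966, 0.46, -1.967]
ft_force: [0.6, -0.4, 0.1]
width: 87.8
```

Call:
apply_moves --increments '[{"gripper":100,"delta_pos":[0,-3.2,-2.6],"dr":[0,0,0]},{"gripper":100,"delta_pos":[0,-3.2,-2.6],"dr":[0,0,0]},{"gripper":100,"delta_pos":[0,-3.2,-2.6],"dr":[0,0,0]},{"gripper":100,"delta_pos":[0,-3.2,-2.6],"dr":[0,0,0]},{"gripper":100,"delta_pos":[0,-3.2,-2.6],"dr":[0,0,0]}]'

```text
t: 0.98
ee_pos: [368.1, -156.0, 230.7]
orientation: [1.966, 0.459, -1.966]
ft_force: [1.0, -1.0, 0.2]
width: 87.9
```

Call:
apply_moves --increments '[{"gripper":100,"delta_pos":[0,-3.2,-2.6],"dr":[0,0,0]},{"gripper":100,"delta_pos":[0,-3.2,-2.6],"dr":[0,0,0]},{"gripper":100,"delta_pos":[0,-3.2,-2.6],"dr":[0,0,0]},{"gripper":100,"delta_pos":[0,-3.2,-2.6],"dr":[0,0,0]},{"gripper":100,"delta_pos":[0,-3.2,-2.6],"dr":[0,0,0]}]'

```text
t: 1.4
ee_pos: [413.7, 45.3, 230.8]
orientation: [1.966, 0.46, -1.965]
ft_force: [0.2, -0.3, 0.2]
width: 87.8
```

Call:
apply_moves --increments '[{"gripper":100,"delta_pos":[0,-3.2,-2.6],"dr":[0,0,0]},{"gripper":100,"delta_pos":[0,-3.2,-2.6],"dr":[0,0,0]},{"gripper":100,"delta_pos":[0,-3.2,-2.6],"dr":[0,0,0]},{"gripper":100,"delta_pos":[0,-3.2,-2.6],"dr":[0,0,0]},{"gripper":100,"delta_pos":[0,-3.2,-2.6],"dr":[0,0,0]}]'

```text
t: 1.82
ee_pos: [459.1, 246.4, 230.6]
orientation: [1.965, 0.46, -1.966]
ft_force: [0.6, 0.1, -0.3]
width: 88.0
```

Call:
apply_moves --increments '[{"gripper":50,"delta_pos":[0,0,0],"dr":[-0.1072,0,0]},{"gripper":50,"delta_pos":[0,0,0],"dr":[-0.1072,0,0]},{"gripper":50,"delta_pos":[0,0,0],"dr":[-0.1072,0,0]},{"gripper":50,"delta_pos":[0,0,0],"dr":[-0.1072,0,0]},{"gripper":50,"delta_pos":[0,0,0],"dr":[-0.1072,0,0]}]'

```text
t: 2.23
ee_pos: [459.1, 244.4, 230.4]
orientation: [1.614, 0.884, -1.615]
ft_force: [-0.3, -0.5, 0.1]
width: 58.0
```

Call:
apply_moves --increments '[{"gripper":50,"delta_pos":[0,0,0],"dr":[-0.1072,0,0]},{"gripper":50,"delta_pos":[0,0,0],"dr":[-0.1072,0,0]},{"gripper":50,"delta_pos":[0,0,0],"dr":[-0.1072,0,0]},{"gripper":50,"delta_pos":[0,0,0],"dr":[-0.1072,0,0]},{"gripper":50,"delta_pos":[0,0,0],"dr":[-0.1072,0,0]}]'

```text
t: 2.65
ee_pos: [459.2, 244.1, 230.5]
orientation: [1.234, 1.193, -1.234]
ft_force: [0.0, -0.2, -0.1]
width: 44.1
```

Call:
apply_moves --increments '[{"gripper":50,"delta_pos":[0,0,0],"dr":[-0.1072,0,0]},{"gripper":50,"delta_pos":[0,0,0],"dr":[-0.1072,0,0]},{"gripper":50,"delta_pos":[0,0,0],"dr":[-0.1072,0,0]},{"gripper":50,"delta_pos":[0,0,0],"dr":[-0.1072,0,0]},{"gripper":50,"delta_pos":[0,0,0],"dr":[-0.1072,0,0]}]'

```text
t: 3.07
ee_pos: [459.2, 244.1, 230.5]
orientation: [0.831, 1.406, -0.832]
ft_force: [-1.1, 1.0, 0.4]
width: 43.7
```

Call:
apply_moves --increments '[{"gripper":50,"delta_pos":[0,0,0],"dr":[-0.1072,0,0]},{"gripper":50,"delta_pos":[0,0,0],"dr":[-0.1072,0,0]},{"gripper":50,"delta_pos":[0,0,0],"dr":[-0.1072,0,0]},{"gripper":50,"delta_pos":[0,0,0],"dr":[-0.1072,0,0]},{"gripper":50,"delta_pos":[0,0,0],"dr":[-0.1072,0,0]}]'

```text
t: 3.48
ee_pos: [459.2, 244.2, 230.5]
orientation: [0.417, 1.531, -0.418]
ft_force: [0.5, 0.5, -0.3]
width: 44.1
```

Call:
apply_moves --increments '[{"gripper":50,"delta_pos":[0,0,0],"dr":[-0.1072,0,0]},{"gripper":50,"delta_pos":[0,0,0],"dr":[-0.1072,0,0]},{"gripper":50,"delta_pos":[0,0,0],"dr":[-0.1072,0,0]},{"gripper":50,"delta_pos":[0,0,0],"dr":[-0.1072,0,0]},{"gripper":50,"delta_pos":[0,0,0],"dr":[-0.1072,0,0]}]'

```text
t: 3.9
ee_pos: [459.2, 244.1, 230.5]
orientation: [-0.003, 1.571, 0.003]
ft_force: [0.2, 0.2, -0.6]
width: 43.9
```

```bash
cat >> h.py <<'E'
def st():
    o=ctrl.get_obs();M=R.from_rotvec(o['orientation']).as_matrix()
    print('t%.1f'%o['t'],'p',np.round(o['ee_pos'],1),'yaw_y %.2f'%np.degrees(np.arctan2(M[1,1],M[0,1])),'tilt',np.round(M[:2,0],3),'F',np.round(o['ft_force'],1),'M',np.round(o['moment'],2),'w %.1f'%o['width'],'q6 %.2f'%o['qpos'][5])
    return o,M
def to(p,M,o): # tool-frame shift in cm to put TCP at world p
    return np.round(M.T@(np.array(p)-o['ee_pos'])/10,2)
def chips(d,z=19):
    im=d['img'];hsv=cv2.cvtColor(im,cv2.COLOR_RGB2HSV);W=cloud(d)
    m=((hsv[...,1]<50)&(hsv[...,2]>120)&(W[...,2]>13)&(W[...,2]<30)&(W[...,1]>170)&(W[...,1]<410)&(W[...,0]>380)&(W[...,0]<560)).astype(np.uint8)
    n,l,s,c=cv2.connectedComponentsWithStats(m);out=[]
    for i in range(1,n):
        if s[i,4]<20: continue
        cn=max(cv2.findContours((l==i).astype(np.uint8),0,1)[0],key=len)
        pw=onplane(d,cn[:,0],z)[:,:2]; w=W[l==i]
        r=cv2.minAreaRect(pw.astype(np.float32)); b=cv2.boxPoints(r);e=b[1]-b[0];f=b[2]-b[1]
        if np.hypot(*e)<np.hypot(*f): e=f
        yaw=np.degrees(np.arctan2(e[1],e[0]))%180
        print('chip px',c[i].round(),s[i,4],'c',np.round(r[0],1),'size',np.round(r[1],1),'longyaw %.0f'%yaw,'z %.1f'%np.nanmedian(w[:,2]))
        out.append((r[0],yaw))
    return out
E
python3 - <<'E'
from h import *
o,M=st(); d=shot('wrist','w1.png'); chips(d)
E
```

```text
t3.9 p [459.2 244.1 230.5] yaw_y 90.20 tilt [-0. -0.] F [ 0.2  0.2 -0.6] M [ 0.06 -0.15 -0.01] w 43.9 q6 -1.11
chip px [301. 141.] 295 c [429.9 225.1] size [15.9 20.4] longyaw 157 z 18.3
chip px [429. 150.] 312 c [437.9 361.9] size [17.3 21.2] longyaw 117 z 18.5
chip px [370. 154.] 288 c [443.6 298.2] size [20.7 15.8] longyaw 32 z 18.3
chip px [300. 207.] 275 c [502.9 223.7] size [15.6 21.2] longyaw 180 z 18.3
chip px [355. 212.] 267 c [508.1 284.3] size [16.9 20.9] longyaw 161 z 18.3
```

View pics/w1.png

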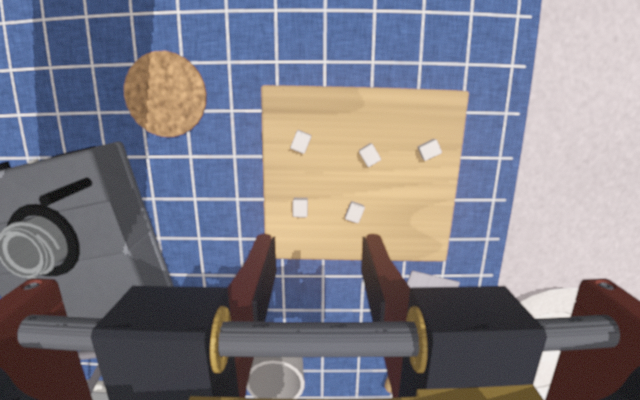

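Call:
apply_moves --increments '[{"gripper":50,"delta_pos":[3.6,-0.41,0.88],"dr":[0.0035,0,0]},{"gripper":50,"delta_pos":[3.6,-0.41,0.88],"dr":[0,0,0]},{"gripper":50,"delta_pos":[3.6,-0.41,0.88],"dr":[0,0,0]},{"gripper":50,"delta_pos":[3.6,-0.41,0.88],"dr":[0,0,0]},{"gripper":50,"delta_pos":[3.6,-0.41,0.86],"dr":[0,0,0]}]'

```text
t: 4.37
ee_pos: [503.4, 223.3, 49.1]
orientation: [0.006, 1.57, -0.006]
ft_force: [0.7, -0.1, -0.5]
width: 44.2
```

Call:
apply_moves --increments '[{"gripper":50,"delta_pos":[1.5,0,0],"dr":[0,0,0]},{"gripper":50,"delta_pos":[1.1,0,0],"dr":[0,0,0]},{"gripper":50,"delta_pos":[0.5,0,0],"dr":[0,0,0]},{"gripper":0,"delta_pos":[0,0,0],"dr":[0,0,0]},{"gripper":0,"delta_pos":[0,0,0],"dr":[0,0,0]}]'

```text
t: 4.78
ee_pos: [503.5, 223.9, 20.5]
orientation: [0.005, 1.57, -0.004]
ft_force: [0.3, -0.0, 0.0]
width: 34.0
```

Call:
apply_moves --increments '[{"gripper":0,"delta_pos":[0,0,0],"dr":[0,0,0]},{"gripper":0,"delta_pos":[0,0,0],"dr":[0,0,0]},{"gripper":0,"delta_pos":[0,0,0],"dr":[0,0,0]},{"gripper":0,"delta_pos":[-1,0,0],"dr":[0,0,0]},{"gripper":0,"delta_pos":[-2,0,0],"dr":[0,0,0]}]'

```text
t: 5.2
ee_pos: [501.8, 223.0, 49.2]
orientation: [0.003, 1.574, -0.005]
ft_force: [0.4, 0.8, -0.7]
width: 15.5
```

Call:
apply_moves --increments '[{"gripper":0,"delta_pos":[-4,0,0],"dr":[0,0,0]},{"gripper":0,"delta_pos":[-4,0,0],"dr":[0,0,0]},{"gripper":0,"delta_pos":[-4,0,0],"dr":[0,0,0]},{"gripper":0,"delta_pos":[0,-3.3,0.3],"dr":[0,0,0]},{"gripper":0,"delta_pos":[0,-3.3,0.3],"dr":[0,0,0]}]'

```text
t: 5.62
ee_pos: [510.6, 158.5, 173.9]
orientation: [0.003, 1.563, 0.0]
ft_force: [-0.2, -0.4, -1.2]
width: 15.5
```

Call:
apply_moves --increments '[{"gripper":0,"delta_pos":[0,-4,0.3],"dr":[0,0,0]},{"gripper":0,"delta_pos":[0,-4,0.3],"dr":[0,0,0]},{"gripper":0,"delta_pos":[0,-4,0.3],"dr":[0,0,0]},{"gripper":0,"delta_pos":[0,-4,0.3],"dr":[0,0,0]},{"gripper":0,"delta_pos":[0,-4,0.4],"dr":[0,0,0]}]'

```text
t: 6.03
ee_pos: [523.3, -44.4, 170.9]
orientation: [0.004, 1.57, -0.004]
ft_force: [0.3, 0.0, 0.2]
width: 15.5
```

```bash
python3 - <<'E'
from h import *
o,M=st(); d=shot('wrist','w2.png'); W=cloud(d); np.savez('w2.npz',**d)
w=W.reshape(-1,3); k=(np.hypot(w[:,0]-525,w[:,1]+43)<32)&(w[:,2]>96)&(w[:,2]<106)
print(k.sum(),w[k].min(0),w[k].max(0),w[k].mean(0))
E
```

```text
t6.0 p [523.3 -44.4 170.9] yaw_y 89.71 tilt [ 0.001 -0.   ] F [0.3 0.  0.2] M [ 0.09 -0.14  0.02] w 15.5 q6 -1.67
534 [500.29580492 -71.73851955  96.00633247] [543.48697198 -20.15141171 101.03805641] [515.12807651 -45.34281879  98.96968243]
```

View pics/w2.png

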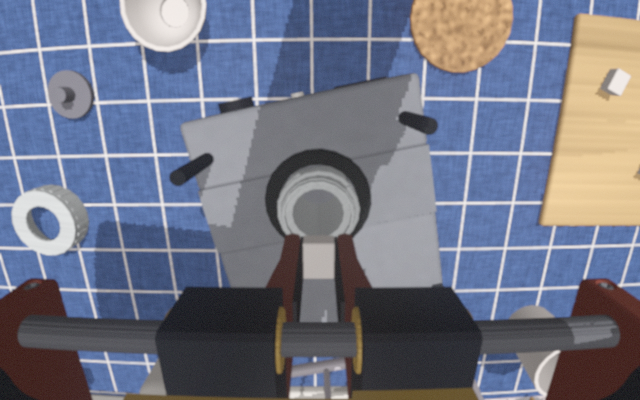

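```bash
python3 - <<'E'
from h import *
def fitc(p):
    A=np.c_[2*p,np.ones(len(p))];s=np.linalg.lstsq(A,(p**2).sum(1),rcond=None)[0]
    return s[:2],np.sqrt(s[2]+s[0]**2+s[1]**2)
d=dict(np.load('w2.npz'));W=cloud(d);im=d['img']
cv2.imwrite('pics/c2.png',cv2.resize(im[140:270,240:400,::-1],None,fx=4.5,fy=4.5,interpolation=1))
# outer boundary by depth: rim/neck top region, angular max radius
w=W.reshape(-1,3);k=(w[:,2]>97)&(w[:,2]<103)&(np.hypot(w[:,0]-525,w[:,1]+44)<30);p=w[k][:,:2]
for c0 in [(525.5,-44)]:
    q=p-c0;a=np.degrees(np.arctan2(q[:,1],q[:,0]));r=np.hypot(*q.T);E=[];I=[]
    for b in range(-180,180,10):
        s=(a>=b)&(a<b+10)
        if s.sum()>5: E.append(p[s][r[s].argmax()]);I.append(p[s][r[s].argmin()])
    print(len(E),fitc(np.array(E)),fitc(np.array(I)))
# bore: pixels with z<60
k=(w[:,2]<60)&(np.hypot(w[:,0]-530,w[:,1]+44)<60)
m=((W[...,2]<60)).astype(np.uint8);m[:160]=0;m[236:]=0;m[:,:270]=0;m[:,365:]=0
n,l,s,c=cv2.connectedComponentsWithStats(m);i=l[213,318];print(i,s[i],c[i],onplane(d,c[i],95))
g=W[198:232:6,290:350:6,2].round(0);print(g)
dt=dict(np.load('top0.npz'));Wt=np.load('top0.npy');w=Wt.reshape(-1,3)
k=(w[:,2]>95)&(w[:,2]<105)&(np.hypot(w[:,0]-525,w[:,1]+44)<32);print(w[k].min(0),w[k].max(0),w[k].mean(0))
E
```

```text
25 (array([524.92833539, -45.04536673]), np.float64(24.7387342057153)) (array([524.95181945, -45.03032563]), np.float64(22.71102406116035))
4 [ 296  189   44   32 1020] [317.81862745 203.7245098 ] [[518.05529717 -45.00646285  95.        ]]
[[95. 95. 26. 19. 18. 17. 16. 20. 41. 94.]
 [94. 64. 38. 27. 22. 21. 26. 37. 54. 94.]
 [95. 72. 53. 42. 38. 37. 42. 49. 65. 94.]
 [94. 80. 66. 57. 53. 53. 55. 62. 75. 95.]
 [95. 90. 77. 69. 66. 67. 69. 75. 85. 94.]
 [94. 95. 87. 82. 78. 80. 79. 85. 94. 95.]]
[500.2277427  -69.80883068  95.0061689 ] [552.18139526 -15.25544503 103.5550335 ] [522.50512687 -43.60499815  98.07746287]
```

View pics/c2.png

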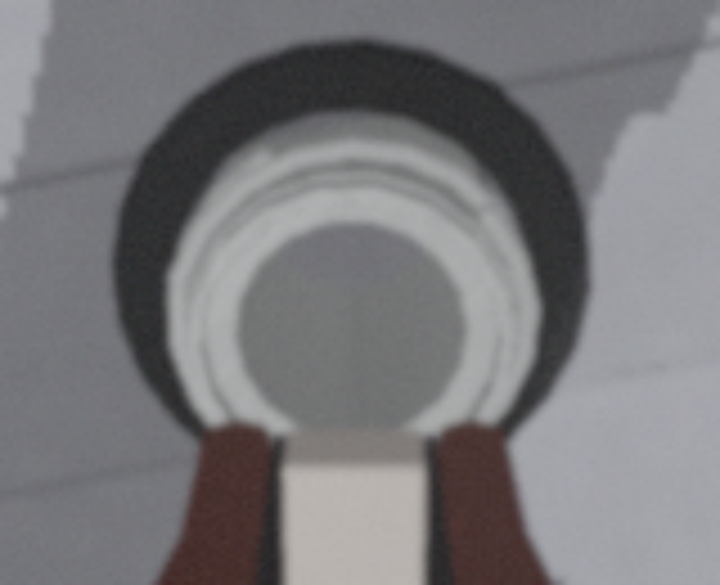

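Call:
apply_moves --increments '[{"gripper":0,"delta_pos":[3.2,-0.06,0.16],"dr":[0,0,0]},{"gripper":0,"delta_pos":[2.2,0,0],"dr":[0,0,0]},{"gripper":0,"delta_pos":[0.7,0,0],"dr":[0,0,0]},{"gripper":0,"delta_pos":[0,0,0],"dr":[0,0,0]},{"gripper":0,"delta_pos":[0,0,0],"dr":[0,0,0]}]'

```text
t: 6.5
ee_pos: [525.4, -42.8, 109.4]
orientation: [0.004, 1.571, -0.004]
ft_force: [0.5, -0.8, -0.2]
width: 15.5
```

Call:
apply_moves --increments '[{"gripper":50,"delta_pos":[0,0,0],"dr":[0,0,0]},{"gripper":50,"delta_pos":[0,0,0],"dr":[0,0,0]},{"gripper":50,"delta_pos":[0,0,0],"dr":[0,0,0]},{"gripper":50,"delta_pos":[-2.5,0,0],"dr":[0,0,0]},{"gripper":50,"delta_pos":[-4.1,0,0],"dr":[0,0,0]}]'

```text
t: 6.92
ee_pos: [522.6, -42.7, 172.7]
orientation: [0.005, 1.578, -0.003]
ft_force: [0.5, 0.5, 0.9]
width: 43.0
```

Call:
apply_moves --increments '[{"gripper":50,"delta_pos":[0,3.2,-1.1],"dr":[0,0,0]},{"gripper":50,"delta_pos":[0,3.5,-1.2],"dr":[0,0,0]},{"gripper":50,"delta_pos":[0,3.5,-1.2],"dr":[0,0,0]},{"gripper":50,"delta_pos":[0,3.5,-1.2],"dr":[0,0,0]},{"gripper":50,"delta_pos":[0,3.5,-1.2],"dr":[0,0,0]}]'

```text
t: 7.33
ee_pos: [466.7, 130.6, 175.6]
orientation: [0.005, 1.569, -0.004]
ft_force: [0.3, 0.1, 0.4]
width: 44.0
```

Call:
apply_moves --increments '[{"gripper":50,"delta_pos":[0,3.5,-1.2],"dr":[0,0,0]},{"gripper":50,"delta_pos":[0,3.5,-1.2],"dr":[0,0,0]},{"gripper":50,"delta_pos":[0,2.8,-1.2],"dr":[0,0,0]},{"gripper":50,"delta_pos":[0,0,0],"dr":[0,0,0]},{"gripper":50,"delta_pos":[0,0,0],"dr":[0,0,0]}]'

```text
t: 7.75
ee_pos: [431.2, 228.7, 175.3]
orientation: [0.002, 1.57, -0.001]
ft_force: [-0.3, -0.4, 0.2]
width: 43.8
```

```bash
python3 - <<'E'
from h import *
o,M=st(); d=shot('wrist','w3.png'); chips(d);print(to([430,225,19],M,o))
E
```

```text
t7.8 p [431.2 228.7 175.3] yaw_y 89.91 tilt [0.001 0.   ] F [-0.3 -0.4  0.2] M [ 0.04 -0.11  0.07] w 43.8 q6 -1.11
chip px [315. 180.] 386 c [429.5 225.1] size [16.1 21. ] longyaw 158 z 18.4
chip px [460. 188.] 388 c [437.2 361. ] size [17.8 21.6] longyaw 116 z 18.2
chip px [393. 194.] 355 c [443.4 297.9] size [21.5 15.2] longyaw 32 z 18.5
[15.63 -0.38 -0.14]
```

Call:
apply_moves --increments '[{"gripper":50,"delta_pos":[3.2,-0.37,-0.15],"dr":[0,0,0]},{"gripper":50,"delta_pos":[3.8,0,0],"dr":[0.0975,0,0]},{"gripper":50,"delta_pos":[3.6,0,0],"dr":[0.0975,0,0]},{"gripper":50,"delta_pos":[2.6,0,0],"dr":[0.0975,0,0]},{"gripper":50,"delta_pos":[1.6,0,0],"dr":[0.0975,0,0]}]'

```text
t: 8.22
ee_pos: [429.5, 221.6, 24.3]
orientation: [0.314, 1.55, -0.317]
ft_force: [-0.4, 0.0, 0.4]
width: 43.8
```

Call:
apply_moves --increments '[{"gripper":50,"delta_pos":[0.8,0,0],"dr":[0,0,0]},{"gripper":50,"delta_pos":[0,0,0],"dr":[0,0,0]},{"gripper":0,"delta_pos":[0,0,0],"dr":[0,0,0]},{"gripper":0,"delta_pos":[0,0,0],"dr":[0,0,0]},{"gripper":0,"delta_pos":[0,0,0],"dr":[0,0,0]}]'

```text
t: 8.63
ee_pos: [431.0, 223.6, 19.6]
orientation: [0.31, 1.547, -0.309]
ft_force: [0.9, 0.0, 0.0]
width: 27.1
```

Call:
apply_moves --increments '[{"gripper":0,"delta_pos":[0,0,0],"dr":[0,0,0]},{"gripper":0,"delta_pos":[-3,0,0],"dr":[-0.0975,0,0]},{"gripper":0,"delta_pos":[-4,0,0],"dr":[-0.0975,0,0]},{"gripper":0,"delta_pos":[-4,0,0],"dr":[-0.0975,0,0]},{"gripper":0,"delta_pos":[-4,0,0],"dr":[-0.0975,0,0]}]'

```text
t: 9.05
ee_pos: [429.7, 223.4, 170.6]
orientation: [-0.0, 1.571, 0.0]
ft_force: [-0.2, -0.3, 0.1]
width: 0.5
```

Call:
apply_moves --increments '[{"gripper":0,"delta_pos":[0,-3,1],"dr":[0,0,0]},{"gripper":0,"delta_pos":[0,-3.4,1.2],"dr":[0,0,0]},{"gripper":0,"delta_pos":[0,-3.4,1.2],"dr":[0,0,0]},{"gripper":0,"delta_pos":[0,-3.4,1.2],"dr":[0,0,0]},{"gripper":0,"delta_pos":[0,-3.4,1.2],"dr":[0,0,0]}]'

```text
t: 9.47
ee_pos: [487.6, 55.9, 169.6]
orientation: [0.003, 1.569, -0.003]
ft_force: [-0.3, 0.6, 0.5]
width: 0.2
```

Call:
apply_moves --increments '[{"gripper":0,"delta_pos":[0,-3.4,1.2],"dr":[0,0,0]},{"gripper":0,"delta_pos":[0,-3.4,1.2],"dr":[0,0,0]},{"gripper":0,"delta_pos":[0,-3.5,1.2],"dr":[0,0,0]},{"gripper":0,"delta_pos":[0,0,0],"dr":[0,0,0]},{"gripper":0,"delta_pos":[0,0,0],"dr":[0,0,0]}]'

```text
t: 9.88
ee_pos: [523.0, -47.4, 169.1]
orientation: [0.006, 1.57, -0.006]
ft_force: [-0.8, 1.2, -0.4]
width: 0.3
```

```bash
python3 - <<'E'
from h import *
o,M=st(); print(to([525,-45,109],M,o))
E
```

```text
t9.9 p [523.  -47.4 169.1] yaw_y 89.53 tilt [ 0.001 -0.   ] F [-0.8  1.2 -0.4] M [ 0.04 -0.1  -0.06] w 0.3 q6 -1.68
[6.01 0.24 0.19]
```

Call:
apply_moves --increments '[{"gripper":36,"delta_pos":[0,3,-1],"dr":[0,0,0]},{"gripper":36,"delta_pos":[0,3.4,-1.2],"dr":[0,0,0]},{"gripper":36,"delta_pos":[0,3.4,-1.2],"dr":[0,0,0]},{"gripper":36,"delta_pos":[0,3.4,-1.2],"dr":[0,0,0]},{"gripper":36,"delta_pos":[0,3.4,-1.2],"dr":[0,0,0]}]'

```text
t: 10.3
ee_pos: [463.7, 122.9, 168.9]
orientation: [0.003, 1.571, -0.003]
ft_force: [0.3, -0.4, -0.0]
width: 29.6
```

Call:
apply_moves --increments '[{"gripper":36,"delta_pos":[0,3.6,-1.2],"dr":[0,0,0]},{"gripper":36,"delta_pos":[0,3.6,-1.2],"dr":[0,0,0]},{"gripper":36,"delta_pos":[0,3.4,-1.1],"dr":[0,0,0]},{"gripper":36,"delta_pos":[0,0,0],"dr":[0,0,0]},{"gripper":36,"delta_pos":[0,0,0],"dr":[0,0,0]}]'

```text
t: 10.72
ee_pos: [429.3, 229.0, 168.9]
orientation: [-0.0, 1.571, 0.001]
ft_force: [-0.3, -0.3, -0.1]
width: 31.4
```

```bash
python3 - <<'E'
from h import *
o,M=st(); d=shot('wrist','w4.png'); c=chips(d);[print(to([*x[0],19],M,o)) for x in c]
E
```

```text
t10.7 p [429.3 229.  168.9] yaw_y 90.03 tilt [-0.  0.] F [-0.3 -0.3 -0.1] M [ 0.05 -0.1  -0.01] w 31.4 q6 -1.11
chip px [312. 181.] 395 c [426.7 222.7] size [16.1 20.8] longyaw 161 z 18.4
chip px [462. 192.] 403 c [436.9 361.1] size [18.4 21. ] longyaw 118 z 18.2
chip px [394. 198.] 366 c [443.1 297.7] size [21.7 15.3] longyaw 32 z 18.3
chip px [380. 258.] 111 c [503.2 289.6] size [19.6  8.9] longyaw 24 z 18.2
[14.99 -0.63 -0.26]
[14.99 13.21  0.77]
[14.99  6.87  1.38]
[14.99  6.06  7.4 ]
```

Call:
apply_moves --increments '[{"gripper":36,"delta_pos":[3.0,-0.62,-0.25],"dr":[0,0,0]},{"gripper":36,"delta_pos":[3.8,0,0],"dr":[0.084,0,0]},{"gripper":36,"delta_pos":[3.6,0,0],"dr":[0.084,0,0]},{"gripper":36,"delta_pos":[2.6,0,0],"dr":[0.084,0,0]},{"gripper":36,"delta_pos":[1.3,0,0],"dr":[0.084,0,0]}]'

```text
t: 11.18
ee_pos: [426.9, 218.4, 22.9]
orientation: [0.27, 1.557, -0.274]
ft_force: [-0.7, 0.0, -0.0]
width: 31.8
```

Call:
apply_moves --increments '[{"gripper":36,"delta_pos":[0.7,0,0],"dr":[0,0,0]},{"gripper":36,"delta_pos":[0,0,0],"dr":[0,0,0]},{"gripper":0,"delta_pos":[0,0,0],"dr":[0,0,0]},{"gripper":0,"delta_pos":[0,0,0],"dr":[0,0,0]},{"gripper":0,"delta_pos":[0,0,0],"dr":[0,0,0]}]'

```text
t: 11.6
ee_pos: [429.4, 220.6, 19.8]
orientation: [0.268, 1.553, -0.266]
ft_force: [-0.1, 0.1, 0.3]
width: 15.5
```

Call:
apply_moves --increments '[{"gripper":0,"delta_pos":[0,0,0],"dr":[0,0,0]},{"gripper":0,"delta_pos":[0,0,0],"dr":[0,0,0]},{"gripper":0,"delta_pos":[0,0,0],"dr":[0,0,0]},{"gripper":0,"delta_pos":[0,0,0],"dr":[0,0,0]},{"gripper":0,"delta_pos":[0,0,0],"dr":[0,0,0]}]'

```text
t: 12.02
ee_pos: [429.4, 220.7, 19.7]
orientation: [0.268, 1.552, -0.266]
ft_force: [0.2, -2.2, 7.4]
width: 15.5
```

Call:
apply_moves --increments '[{"gripper":0,"delta_pos":[-2,0,0],"dr":[0,0,0]},{"gripper":0,"delta_pos":[-3,0,0],"dr":[-0.084,0,0]},{"gripper":0,"delta_pos":[-4,0,0],"dr":[-0.084,0,0]},{"gripper":0,"delta_pos":[-4,0,0],"dr":[-0.084,0,0]},{"gripper":0,"delta_pos":[-2,0,0],"dr":[-0.084,0,0]}]'

```text
t: 12.43
ee_pos: [430.0, 221.2, 173.1]
orientation: [0.002, 1.566, 0.001]
ft_force: [0.1, -0.3, 0.4]
width: 15.6
```

Call:
apply_moves --increments '[{"gripper":0,"delta_pos":[0,-3,1],"dr":[0,0,0]},{"gripper":0,"delta_pos":[0,-3.4,1.2],"dr":[0,0,0]},{"gripper":0,"delta_pos":[0,-3.4,1.2],"dr":[0,0,0]},{"gripper":0,"delta_pos":[0,-3.4,1.2],"dr":[0,0,0]},{"gripper":0,"delta_pos":[0,-3.4,1.2],"dr":[0,0,0]}]'

```text
t: 12.85
ee_pos: [486.0, 52.7, 169.3]
orientation: [0.003, 1.57, -0.003]
ft_force: [0.0, 0.1, -0.0]
width: 15.6
```

Call:
apply_moves --increments '[{"gripper":0,"delta_pos":[0,-3.4,1.2],"dr":[0,0,0]},{"gripper":0,"delta_pos":[0,-3.4,1.2],"dr":[0,0,0]},{"gripper":0,"delta_pos":[0,-3.2,1.3],"dr":[0,0,0]},{"gripper":0,"delta_pos":[0,0,0],"dr":[0,0,0]},{"gripper":0,"delta_pos":[0,0,0],"dr":[0,0,0]}]'

```text
t: 13.27
ee_pos: [522.5, -47.4, 168.9]
orientation: [0.007, 1.57, -0.006]
ft_force: [-0.5, 0.4, -0.9]
width: 15.9
```

```bash
python3 - <<'E'
from h import *
o,M=st(); print(to([525,-45,109],M,o))
E
```

```text
t13.3 p [522.5 -47.4 168.9] yaw_y 89.53 tilt [0.001 0.   ] F [-0.5  0.4 -0.9] M [ 0.1  -0.1   0.01] w 15.9 q6 -1.68
[5.99 0.25 0.24]
```

Call:
apply_moves --increments '[{"gripper":0,"delta_pos":[3.0,0.05,0.2],"dr":[0,0,0]},{"gripper":0,"delta_pos":[2.2,0,0],"dr":[0,0,0]},{"gripper":0,"delta_pos":[0.7,0,0],"dr":[0,0,0]},{"gripper":0,"delta_pos":[0,0,0],"dr":[0,0,0]},{"gripper":0,"delta_pos":[0,0,0],"dr":[0,0,0]}]'

```text
t: 13.68
ee_pos: [524.0, -44.7, 110.0]
orientation: [0.003, 1.571, -0.003]
ft_force: [1.3, 0.2, -0.6]
width: 15.4
```

Call:
apply_moves --increments '[{"gripper":36,"delta_pos":[0,0,0],"dr":[0,0,0]},{"gripper":36,"delta_pos":[0,0,0],"dr":[0,0,0]},{"gripper":36,"delta_pos":[0,0,0],"dr":[0,0,0]},{"gripper":36,"delta_pos":[-2.5,0,0],"dr":[0,0,0]},{"gripper":36,"delta_pos":[-3.4,0,0],"dr":[0,0,0]}]'

```text
t: 14.1
ee_pos: [522.3, -45.4, 167.6]
orientation: [0.005, 1.576, -0.004]
ft_force: [0.0, 0.9, -0.5]
width: 31.4
```

Call:
apply_moves --increments '[{"gripper":36,"delta_pos":[0,3.4,-0.8],"dr":[0,0,0]},{"gripper":36,"delta_pos":[0,3.4,-0.8],"dr":[0,0,0]},{"gripper":36,"delta_pos":[0,3.4,-0.8],"dr":[0,0,0]},{"gripper":36,"delta_pos":[0,3.4,-0.8],"dr":[0,0,0]},{"gripper":36,"delta_pos":[0,3.4,-0.8],"dr":[0,0,0]}]'

```text
t: 14.52
ee_pos: [484.9, 126.0, 169.6]
orientation: [0.005, 1.569, -0.004]
ft_force: [1.4, 0.5, -0.1]
width: 31.5
```

Call:
apply_moves --increments '[{"gripper":36,"delta_pos":[0,3.4,-0.8],"dr":[0,0,0]},{"gripper":36,"delta_pos":[0,3.4,-0.8],"dr":[0,0,0]},{"gripper":36,"delta_pos":[0,3.4,-0.8],"dr":[0,0,0]},{"gripper":36,"delta_pos":[0,3.4,-0.8],"dr":[0,0,0]},{"gripper":36,"delta_pos":[0,3.4,-0.8],"dr":[0,0,0]}]'

```text
t: 14.93
ee_pos: [445.6, 296.6, 169.5]
orientation: [0.005, 1.57, -0.004]
ft_force: [0.3, -1.3, 0.2]
width: 31.6
```

Call:
apply_moves --increments '[{"gripper":36,"delta_pos":[0,0,0],"dr":[0,0,0]},{"gripper":36,"delta_pos":[0,0,0],"dr":[0,0,0]},{"gripper":36,"delta_pos":[0,0,0],"dr":[0,0,0]},{"gripper":36,"delta_pos":[0,0,0],"dr":[0,0,0]},{"gripper":36,"delta_pos":[0,0,0],"dr":[0,0,0]}]'

```text
t: 15.35
ee_pos: [446.4, 293.6, 168.8]
orientation: [0.005, 1.571, -0.006]
ft_force: [0.7, -0.5, 0.3]
width: 31.6
```

```bash
python3 - <<'E'
from h import *
o,M=st(); d=shot('wrist','w5.png'); c=chips(d);[print(to([*x[0],19],M,o)) for x in c]
E
```

```text
t15.3 p [446.4 293.6 168.8] yaw_y 89.60 tilt [-0. -0.] F [ 0.7 -0.5  0.3] M [ 0.07 -0.09  0.02] w 31.6 q6 -1.00
chip px [395. 173.] 402 c [437.2 362.3] size [17.3 19.4] longyaw 118 z 18.3
chip px [324. 180.] 399 c [443.5 298.6] size [20.8 16.1] longyaw 32 z 18.4
chip px [310. 246.] 350 c [507.9 284.8] size [16.3 21.9] longyaw 161 z 18.4
[14.98  6.86 -0.96]
[14.98  0.5  -0.29]
[14.98 -0.84  6.16]
```

Call:
apply_moves --increments '[{"gripper":36,"delta_pos":[3.0,0.5,-0.28],"dr":[0,0,0]},{"gripper":36,"delta_pos":[3.8,0,0],"dr":[-0.113,0,0]},{"gripper":36,"delta_pos":[3.6,0,0],"dr":[-0.113,0,0]},{"gripper":36,"delta_pos":[1.6,0,0],"dr":[-0.113,0,0]},{"gripper":36,"delta_pos":[1.0,0,0],"dr":[-0.113,0,0]}]'

```text
t: 15.82
ee_pos: [442.2, 298.0, 36.1]
orientation: [-0.355, 1.546, 0.353]
ft_force: [-0.6, -0.1, 0.7]
width: 32.0
```

Call:
apply_moves --increments '[{"gripper":36,"delta_pos":[1.0,0,0],"dr":[-0.113,0,0]},{"gripper":36,"delta_pos":[1.0,0,0],"dr":[0,0,0]},{"gripper":36,"delta_pos":[0,0,0],"dr":[0,0,0]},{"gripper":0,"delta_pos":[0,0,0],"dr":[0,0,0]},{"gripper":0,"delta_pos":[0,0,0],"dr":[0,0,0]}]'

```text
t: 16.23
ee_pos: [443.7, 299.8, 19.2]
orientation: [-0.436, 1.526, 0.437]
ft_force: [0.4, -0.5, 0.5]
width: 21.6
```

Call:
apply_moves --increments '[{"gripper":0,"delta_pos":[0,0,0],"dr":[0,0,0]},{"gripper":0,"delta_pos":[0,0,0],"dr":[0,0,0]},{"gripper":0,"delta_pos":[0,0,0],"dr":[0,0,0]},{"gripper":0,"delta_pos":[0,0,0],"dr":[0,0,0]},{"gripper":0,"delta_pos":[0,0,0],"dr":[0,0,0]}]'

```text
t: 16.65
ee_pos: [443.6, 300.0, 19.3]
orientation: [-0.438, 1.525, 0.439]
ft_force: [0.4, -0.2, 5.9]
width: 15.9
```

Call:
apply_moves --increments '[{"gripper":0,"delta_pos":[-3,0,0],"dr":[-0.0,0,0]},{"gripper":0,"delta_pos":[-4,0,0],"dr":[0.113,0,0]},{"gripper":0,"delta_pos":[-4,0,0],"dr":[0.113,0,0]},{"gripper":0,"delta_pos":[-4,0,0],"dr":[0.113,0,0]},{"gripper":0,"delta_pos":[0,0,0],"dr":[0.113,0,0]}]'

```text
t: 17.07
ee_pos: [446.7, 302.2, 176.0]
orientation: [-0.075, 1.559, 0.085]
ft_force: [1.1, 0.7, 0.3]
width: 15.3
```

Call:
apply_moves --increments '[{"gripper":0,"delta_pos":[0,0,0],"dr":[0.105,0,0]},{"gripper":0,"delta_pos":[0,-3.4,0.8],"dr":[0,0,0]},{"gripper":0,"delta_pos":[0,-3.4,0.8],"dr":[0,0,0]},{"gripper":0,"delta_pos":[0,-3.4,0.8],"dr":[0,0,0]},{"gripper":0,"delta_pos":[0,-3.4,0.8],"dr":[0,0,0]}]'

```text
t: 17.48
ee_pos: [475.5, 162.8, 168.8]
orientation: [-0.003, 1.571, 0.003]
ft_force: [0.7, 0.2, 0.0]
width: 15.8
```

Call:
apply_moves --increments '[{"gripper":0,"delta_pos":[0,-3.4,0.8],"dr":[0,0,0]},{"gripper":0,"delta_pos":[0,-3.4,0.8],"dr":[0,0,0]},{"gripper":0,"delta_pos":[0,-3.4,0.8],"dr":[0,0,0]},{"gripper":0,"delta_pos":[0,-3.4,0.8],"dr":[0,0,0]},{"gripper":0,"delta_pos":[0,-3.4,0.8],"dr":[0,0,0]}]'

```text
t: 17.9
ee_pos: [516.1, -7.6, 168.8]
orientation: [-0.002, 1.571, 0.002]
ft_force: [0.3, 0.1, -0.6]
width: 15.6
```

Call:
apply_moves --increments '[{"gripper":0,"delta_pos":[0,-3.4,0.8],"dr":[0,0,0]},{"gripper":0,"delta_pos":[0,-0.3,0.1],"dr":[0,0,0]},{"gripper":0,"delta_pos":[0,0,0],"dr":[0,0,0]},{"gripper":0,"delta_pos":[0,0,0],"dr":[0,0,0]},{"gripper":0,"delta_pos":[0,0,0],"dr":[0,0,0]}]'

```text
t: 18.32
ee_pos: [524.6, -41.8, 168.5]
orientation: [-0.003, 1.572, 0.003]
ft_force: [-0.5, -0.5, -0.0]
width: 15.8
```

```bash
python3 - <<'E'
from h import *
o,M=st(); print(to([525,-45,109],M,o))
E
```

```text
t18.3 p [524.6 -41.8 168.5] yaw_y 90.21 tilt [-0.001  0.   ] F [-0.5 -0.5 -0. ] M [ 0.05 -0.06  0.01] w 15.8 q6 -1.68
[ 5.95 -0.33  0.04]
```

Release C, then go to B (437, 362).

Call:
apply_moves --increments '[{"gripper":0,"delta_pos":[3.0,-0.3,0.04],"dr":[0,0,0]},{"gripper":0,"delta_pos":[2.2,0,0],"dr":[0,0,0]},{"gripper":0,"delta_pos":[0.7,0,0],"dr":[0,0,0]},{"gripper":0,"delta_pos":[0,0,0],"dr":[0,0,0]},{"gripper":0,"delta_pos":[0,0,0],"dr":[0,0,0]}]'

```text
t: 18.73
ee_pos: [525.6, -45.0, 109.9]
orientation: [-0.003, 1.571, 0.003]
ft_force: [0.3, -0.4, 0.7]
width: 15.5
```

Call:
apply_moves --increments '[{"gripper":36,"delta_pos":[0,0,0],"dr":[0,0,0]},{"gripper":36,"delta_pos":[0,0,0],"dr":[0,0,0]},{"gripper":36,"delta_pos":[0,0,0],"dr":[0,0,0]},{"gripper":36,"delta_pos":[-2.5,0,0],"dr":[0,0,0]},{"gripper":36,"delta_pos":[-3.4,0,0],"dr":[0,0,0]}]'

```text
t: 19.15
ee_pos: [523.7, -45.7, 167.6]
orientation: [-0.002, 1.576, 0.002]
ft_force: [0.8, -0.3, 0.3]
width: 31.5
```

Call:
apply_moves --increments '[{"gripper":36,"delta_pos":[0,4.0,-0.9],"dr":[0,0,0]},{"gripper":36,"delta_pos":[0,4.0,-0.9],"dr":[0,0,0]},{"gripper":36,"delta_pos":[0,4.0,-0.9],"dr":[0,0,0]},{"gripper":36,"delta_pos":[0,4.0,-0.9],"dr":[0,0,0]},{"gripper":36,"delta_pos":[0,4.0,-0.9],"dr":[0,0,0]}]'

```text
t: 19.57
ee_pos: [479.8, 155.6, 169.7]
orientation: [-0.001, 1.569, 0.002]
ft_force: [1.4, -0.2, -0.3]
width: 31.6
```

Call:
apply_moves --increments '[{"gripper":36,"delta_pos":[0,4.0,-0.9],"dr":[0,0,0]},{"gripper":36,"delta_pos":[0,4.0,-0.9],"dr":[0,0,0]},{"gripper":36,"delta_pos":[0,4.0,-0.9],"dr":[0,0,0]},{"gripper":36,"delta_pos":[0,4.0,-0.9],"dr":[0,0,0]},{"gripper":36,"delta_pos":[0,4.0,-0.7],"dr":[0,0,0]}]'

```text
t: 19.98
ee_pos: [435.6, 355.9, 169.5]
orientation: [-0.002, 1.57, 0.003]
ft_force: [1.1, -1.3, 0.3]
width: 31.8
```

Call:
apply_moves --increments '[{"gripper":36,"delta_pos":[0,0.7,0],"dr":[0,0,0]},{"gripper":36,"delta_pos":[0,0,0],"dr":[0,0,0]},{"gripper":36,"delta_pos":[0,0,0],"dr":[0,0,0]},{"gripper":36,"delta_pos":[0,0,0],"dr":[0,0,0]},{"gripper":36,"delta_pos":[0,0,0],"dr":[0,0,0]}]'

```text
t: 20.4
ee_pos: [436.8, 359.2, 168.7]
orientation: [-0.001, 1.571, 0.0]
ft_force: [0.1, -0.5, 0.2]
width: 31.5
```

```bash
python3 - <<'E'
from h import *
o,M=st(); d=shot('wrist','w6.png'); c=chips(d);[print(to([*x[0],19],M,o)) for x in c]
E
```

```text
t20.4 p [436.8 359.2 168.7] yaw_y 90.05 tilt [-0. -0.] F [ 0.1 -0.5  0.2] M [ 0.07 -0.16  0.03] w 31.5 q6 -0.90
chip px [323. 184.] 393 c [437.4 363.1] size [16.5 20.2] longyaw 117 z 18.4
chip px [242. 255.] 341 c [508.1 285. ] size [15.8 22.7] longyaw 160 z 18.5
[14.97  0.39  0.06]
[14.97 -7.41  7.13]
```

Call:
apply_moves --increments '[{"gripper":38,"delta_pos":[3.0,0.39,0.06],"dr":[0,0,0]},{"gripper":38,"delta_pos":[3.8,0,0],"dr":[-0.094,0,0]},{"gripper":38,"delta_pos":[3.6,0,0],"dr":[-0.094,0,0]},{"gripper":38,"delta_pos":[1.6,0,0],"dr":[-0.094,0,0]},{"gripper":38,"delta_pos":[1.0,0,0],"dr":[-0.094,0,0]}]'

```text
t: 20.87
ee_pos: [436.1, 362.4, 36.0]
orientation: [-0.301, 1.554, 0.298]
ft_force: [0.4, 1.8, -0.0]
width: 33.4
```

Call:
apply_moves --increments '[{"gripper":38,"delta_pos":[1.0,0,0],"dr":[-0.094,0,0]},{"gripper":38,"delta_pos":[1.0,0,0],"dr":[0,0,0]},{"gripper":38,"delta_pos":[0,0,0],"dr":[0,0,0]},{"gripper":0,"delta_pos":[0,0,0],"dr":[0,0,0]},{"gripper":0,"delta_pos":[0,0,0],"dr":[0,0,0]}]'

```text
t: 21.28
ee_pos: [437.5, 364.6, 19.2]
orientation: [-0.368, 1.539, 0.369]
ft_force: [-0.8, -0.5, -0.6]
width: 23.9
```

Call:
apply_moves --increments '[{"gripper":0,"delta_pos":[0,0,0],"dr":[0,0,0]},{"gripper":0,"delta_pos":[0,0,0],"dr":[0,0,0]},{"gripper":0,"delta_pos":[0,0,0],"dr":[0,0,0]},{"gripper":0,"delta_pos":[0,0,0],"dr":[0,0,0]},{"gripper":0,"delta_pos":[0,0,0],"dr":[0,0,0]}]'

```text
t: 21.7
ee_pos: [437.4, 365.0, 19.3]
orientation: [-0.37, 1.538, 0.371]
ft_force: [-0.3, -0.4, 6.9]
width: 19.6
```

Call:
apply_moves --increments '[{"gripper":0,"delta_pos":[-3,0,0],"dr":[-0.0,0,0]},{"gripper":0,"delta_pos":[-4,0,0],"dr":[0.094,0,0]},{"gripper":0,"delta_pos":[-4,0,0],"dr":[0.094,0,0]},{"gripper":0,"delta_pos":[-4,0,0],"dr":[0.094,0,0]},{"gripper":0,"delta_pos":[0,0,0],"dr":[0.094,0,0]}]'

```text
t: 22.12
ee_pos: [440.4, 367.5, 176.3]
orientation: [-0.067, 1.56, 0.078]
ft_force: [0.8, 0.8, 0.9]
width: 19.4
```

Call:
apply_moves --increments '[{"gripper":0,"delta_pos":[0,0,0],"dr":[0.094,0,0]},{"gripper":0,"delta_pos":[0,-4.0,0.9],"dr":[0,0,0]},{"gripper":0,"delta_pos":[0,-4.0,0.9],"dr":[0,0,0]},{"gripper":0,"delta_pos":[0,-4.0,0.9],"dr":[0,0,0]},{"gripper":0,"delta_pos":[0,-4.0,0.9],"dr":[0,0,0]}]'

```text
t: 22.53
ee_pos: [473.3, 203.5, 168.7]
orientation: [-0.003, 1.571, 0.003]
ft_force: [1.2, -0.0, -0.8]
width: 19.6
```

Call:
apply_moves --increments '[{"gripper":0,"delta_pos":[0,-4.0,0.9],"dr":[0,0,0]},{"gripper":0,"delta_pos":[0,-4.0,0.9],"dr":[0,0,0]},{"gripper":0,"delta_pos":[0,-4.0,0.9],"dr":[0,0,0]},{"gripper":0,"delta_pos":[0,-4.0,0.9],"dr":[0,0,0]},{"gripper":0,"delta_pos":[0,-4.0,0.9],"dr":[0,0,0]}]'

```text
t: 22.95
ee_pos: [519.0, 3.0, 168.8]
orientation: [-0.002, 1.571, 0.002]
ft_force: [0.6, 0.1, -0.5]
width: 19.5
```

Call:
apply_moves --increments '[{"gripper":0,"delta_pos":[0,-4.0,0.7],"dr":[0,0,0]},{"gripper":0,"delta_pos":[0,-0.8,0],"dr":[0,0,0]},{"gripper":0,"delta_pos":[0,0,0],"dr":[0,0,0]},{"gripper":0,"delta_pos":[0,0,0],"dr":[0,0,0]},{"gripper":0,"delta_pos":[0,0,0],"dr":[0,0,0]}]'

```text
t: 23.37
ee_pos: [525.7, -41.8, 168.5]
orientation: [-0.002, 1.571, 0.003]
ft_force: [0.6, 0.1, -0.0]
width: 20.0
```

```bash
python3 - <<'E'
from h import *
o,M=st(); print(to([525,-45,109],M,o))
E
```

```text
t23.4 p [525.7 -41.8 168.5] yaw_y 90.20 tilt [-0.001  0.   ] F [ 0.6  0.1 -0. ] M [ 0.08 -0.12  0.04] w 20.0 q6 -1.68
[ 5.95 -0.32 -0.07]
```

Release B, go to E (508, 285): y +33, x −1.7.

Call:
apply_moves --increments '[{"gripper":0,"delta_pos":[3.0,-0.3,-0.06],"dr":[0,0,0]},{"gripper":0,"delta_pos":[2.2,0,0],"dr":[0,0,0]},{"gripper":0,"delta_pos":[0.7,0,0],"dr":[0,0,0]},{"gripper":0,"delta_pos":[0,0,0],"dr":[0,0,0]},{"gripper":0,"delta_pos":[0,0,0],"dr":[0,0,0]}]'

```text
t: 23.78
ee_pos: [525.6, -44.9, 109.9]
orientation: [-0.003, 1.571, 0.004]
ft_force: [-0.1, -0.6, 0.0]
width: 19.6
```

Call:
apply_moves --increments '[{"gripper":36,"delta_pos":[0,0,0],"dr":[0,0,0]},{"gripper":36,"delta_pos":[0,0,0],"dr":[0,0,0]},{"gripper":36,"delta_pos":[0,0,0],"dr":[0,0,0]},{"gripper":36,"delta_pos":[-2.5,0,0],"dr":[0,0,0]},{"gripper":36,"delta_pos":[-3.4,0,0],"dr":[0,0,0]}]'

```text
t: 24.2
ee_pos: [523.7, -45.9, 167.6]
orientation: [-0.002, 1.576, 0.002]
ft_force: [-0.0, -0.7, 0.2]
width: 31.4
```

Call:
apply_moves --increments '[{"gripper":36,"delta_pos":[0,3.7,-0.2],"dr":[0,0,0]},{"gripper":36,"delta_pos":[0,3.7,-0.2],"dr":[0,0,0]},{"gripper":36,"delta_pos":[0,3.7,-0.2],"dr":[0,0,0]},{"gripper":36,"delta_pos":[0,3.7,-0.2],"dr":[0,0,0]},{"gripper":36,"delta_pos":[0,3.7,-0.2],"dr":[0,0,0]}]'

```text
t: 24.62
ee_pos: [515.1, 140.5, 169.7]
orientation: [-0.001, 1.569, 0.002]
ft_force: [0.7, 0.4, -0.5]
width: 31.3
```

Call:
apply_moves --increments '[{"gripper":36,"delta_pos":[0,3.7,-0.2],"dr":[0,0,0]},{"gripper":36,"delta_pos":[0,3.7,-0.2],"dr":[0,0,0]},{"gripper":36,"delta_pos":[0,3.7,-0.2],"dr":[0,0,0]},{"gripper":36,"delta_pos":[0,3.4,-0.1],"dr":[0,0,0]},{"gripper":36,"delta_pos":[0,0,0],"dr":[0,0,0]}]'

```text
t: 25.03
ee_pos: [508.1, 289.3, 169.8]
orientation: [-0.003, 1.568, 0.007]
ft_force: [-0.8, -0.3, 0.1]
width: 31.7
```

Call:
apply_moves --increments '[{"gripper":36,"delta_pos":[0,0,0],"dr":[0,0,0]},{"gripper":36,"delta_pos":[0,0,0],"dr":[0,0,0]},{"gripper":36,"delta_pos":[0,0,0],"dr":[0,0,0]},{"gripper":36,"delta_pos":[0,0,0],"dr":[0,0,0]},{"gripper":36,"delta_pos":[0,0,0],"dr":[0,0,0]}]'

```text
t: 25.45
ee_pos: [507.9, 282.7, 168.8]
orientation: [-0.001, 1.571, 0.001]
ft_force: [-0.2, -0.2, -1.0]
width: 31.5
```

```bash
python3 - <<'E'
from h import *
o,M=st(); d=shot('wrist','w7.png'); c=chips(d);[print(to([*x[0],19],M,o)) for x in c]
E
```

```text
t25.4 p [507.9 282.7 168.8] yaw_y 90.06 tilt [-0. -0.] F [-0.2 -0.2 -1. ] M [ 0.03 -0.11  0.02] w 31.5 q6 -1.08
chip px [321. 184.] 394 c [508.5 284.7] size [16.1 20.6] longyaw 161 z 18.4
[14.98  0.2   0.06]
```

Call:
apply_moves --increments '[{"gripper":36,"delta_pos":[3.0,0.2,0.06],"dr":[0,0,0]},{"gripper":36,"delta_pos":[3.8,0,0],"dr":[0.0665,0,0]},{"gripper":36,"delta_pos":[3.6,0,0],"dr":[0.0665,0,0]},{"gripper":36,"delta_pos":[1.6,0,0],"dr":[0.0665,0,0]},{"gripper":36,"delta_pos":[1.0,0,0],"dr":[0.0665,0,0]}]'

```text
t: 25.92
ee_pos: [506.8, 284.4, 35.8]
orientation: [0.208, 1.564, -0.212]
ft_force: [0.3, 0.1, 0.1]
width: 31.7
```

Call:
apply_moves --increments '[{"gripper":36,"delta_pos":[1.0,0,0],"dr":[0.0665,0,0]},{"gripper":36,"delta_pos":[1.0,0,0],"dr":[0,0,0]},{"gripper":36,"delta_pos":[0,0,0],"dr":[0,0,0]},{"gripper":0,"delta_pos":[0,0,0],"dr":[0,0,0]},{"gripper":0,"delta_pos":[0,0,0],"dr":[0,0,0]}]'

```text
t: 26.33
ee_pos: [508.6, 285.9, 19.2]
orientation: [0.258, 1.555, -0.258]
ft_force: [-0.3, -0.7, 0.5]
width: 22.1
```

Call:
apply_moves --increments '[{"gripper":0,"delta_pos":[0,0,0],"dr":[0,0,0]},{"gripper":0,"delta_pos":[0,0,0],"dr":[0,0,0]},{"gripper":0,"delta_pos":[0,0,0],"dr":[0,0,0]},{"gripper":0,"delta_pos":[0,0,0],"dr":[0,0,0]},{"gripper":0,"delta_pos":[0,0,0],"dr":[0,0,0]}]'

```text
t: 26.75
ee_pos: [508.7, 286.1, 19.3]
orientation: [0.259, 1.555, -0.258]
ft_force: [-0.3, -1.1, 5.2]
width: 15.9
```

Call:
apply_moves --increments '[{"gripper":0,"delta_pos":[-3,0,0],"dr":[-0.0,0,0]},{"gripper":0,"delta_pos":[-4,0,0],"dr":[-0.0665,0,0]},{"gripper":0,"delta_pos":[-4,0,0],"dr":[-0.0665,0,0]},{"gripper":0,"delta_pos":[-4,0,0],"dr":[-0.0665,0,0]},{"gripper":0,"delta_pos":[0,0,0],"dr":[-0.0665,0,0]}]'

```text
t: 27.17
ee_pos: [512.1, 288.1, 176.5]
orientation: [0.052, 1.56, -0.043]
ft_force: [1.0, 1.6, 0.5]
width: 15.6
```

Call:
apply_moves --increments '[{"gripper":0,"delta_pos":[0,0,0],"dr":[-0.0665,0,0]},{"gripper":0,"delta_pos":[0,-3.7,0.2],"dr":[0,0,0]},{"gripper":0,"delta_pos":[0,-3.7,0.2],"dr":[0,0,0]},{"gripper":0,"delta_pos":[0,-3.7,0.2],"dr":[0,0,0]},{"gripper":0,"delta_pos":[0,-3.7,0.2],"dr":[0,0,0]}]'

```text
t: 27.58
ee_pos: [516.3, 136.7, 168.7]
orientation: [-0.003, 1.571, 0.003]
ft_force: [0.1, 0.1, -0.2]
width: 15.5
```

Call:
apply_moves --increments '[{"gripper":0,"delta_pos":[0,-3.7,0.2],"dr":[0,0,0]},{"gripper":0,"delta_pos":[0,-3.7,0.2],"dr":[0,0,0]},{"gripper":0,"delta_pos":[0,-3.7,0.2],"dr":[0,0,0]},{"gripper":0,"delta_pos":[0,-3.7,0.2],"dr":[0,0,0]},{"gripper":0,"delta_pos":[0,-3.4,0.1],"dr":[0,0,0]}]'

```text
t: 28.0
ee_pos: [526.0, -46.0, 168.8]
orientation: [-0.002, 1.571, 0.002]
ft_force: [0.6, 0.5, -0.0]
width: 15.5
```

Call:
apply_moves --increments '[{"gripper":0,"delta_pos":[0,0,0],"dr":[0,0,0]},{"gripper":0,"delta_pos":[0,0,0],"dr":[0,0,0]},{"gripper":0,"delta_pos":[0,0,0],"dr":[0,0,0]},{"gripper":0,"delta_pos":[0,0,0],"dr":[0,0,0]},{"gripper":0,"delta_pos":[0,0,0],"dr":[0,0,0]}]'

```text
t: 28.42
ee_pos: [526.1, -42.7, 168.6]
orientation: [-0.003, 1.571, 0.004]
ft_force: [-0.4, -1.2, -0.4]
width: 15.4
```

```bash
python3 - <<'E'
from h import *
o,M=st(); print(to([525,-45,109],M,o))
E
```

```text
t28.4 p [526.1 -42.7 168.6] yaw_y 90.26 tilt [-0.  0.] F [-0.4 -1.2 -0.4] M [ 0.06 -0.09  0.02] w 15.4 q6 -1.68
[ 5.96 -0.23 -0.11]
```

Call:
apply_moves --increments '[{"gripper":0,"delta_pos":[3.0,-0.2,-0.1],"dr":[0,0,0]},{"gripper":0,"delta_pos":[2.2,0,0],"dr":[0,0,0]},{"gripper":0,"delta_pos":[0.7,0,0],"dr":[0,0,0]},{"gripper":0,"delta_pos":[0,0,0],"dr":[0,0,0]},{"gripper":0,"delta_pos":[0,0,0],"dr":[0,0,0]}]'

```text
t: 28.83
ee_pos: [525.4, -45.4, 109.9]
orientation: [-0.003, 1.571, 0.003]
ft_force: [-0.8, -0.6, 0.2]
width: 15.5
```

Call:
apply_moves --increments '[{"gripper":36,"delta_pos":[0,0,0],"dr":[0,0,0]},{"gripper":36,"delta_pos":[0,0,0],"dr":[0,0,0]},{"gripper":36,"delta_pos":[0,0,0],"dr":[0,0,0]},{"gripper":36,"delta_pos":[-2.5,0,0],"dr":[0,0,0]},{"gripper":36,"delta_pos":[-3.4,0,0],"dr":[0,0,0]}]'

```text
t: 29.25
ee_pos: [523.3, -45.9, 167.6]
orientation: [-0.002, 1.576, 0.003]
ft_force: [0.4, -0.1, 0.4]
width: 31.6
```

Call:
apply_moves --increments '[{"gripper":36,"delta_pos":[0,-3.2,-1.2],"dr":[0,0,0]},{"gripper":36,"delta_pos":[0,-3.2,-1.2],"dr":[0,0,0]},{"gripper":36,"delta_pos":[0,-3.2,-1.2],"dr":[0,0,0]},{"gripper":36,"delta_pos":[0,-3.2,-1.2],"dr":[0,0,0]},{"gripper":36,"delta_pos":[0,-3.2,-1.2],"dr":[0,0,0]}]'

```text
t: 29.67
ee_pos: [465.2, -207.7, 169.6]
orientation: [-0.003, 1.569, 0.002]
ft_force: [1.0, -0.7, 0.3]
width: 31.5
```

Call:
apply_moves --increments '[{"gripper":36,"delta_pos":[0,-3.2,-1.2],"dr":[0,0,0]},{"gripper":36,"delta_pos":[0,-3.2,-1.2],"dr":[0,0,0]},{"gripper":36,"delta_pos":[0,0,0],"dr":[0,0,0]},{"gripper":36,"delta_pos":[0,0,0],"dr":[0,0,0]},{"gripper":36,"delta_pos":[0,0,0],"dr":[0,0,0]}]'

```text
t: 30.08
ee_pos: [441.8, -270.1, 169.0]
orientation: [-0.001, 1.57, 0.001]
ft_force: [0.8, 0.7, -0.1]
width: 31.7
```

Call:
apply_moves --increments '[{"gripper":36,"delta_pos":[0,0,0],"dr":[0,0,0]},{"gripper":36,"delta_pos":[0,0,0],"dr":[0,0,0]},{"gripper":36,"delta_pos":[0,0,0],"dr":[0,0,0]},{"gripper":36,"delta_pos":[0,0,0],"dr":[0,0,0]},{"gripper":36,"delta_pos":[0,0,0],"dr":[0,0,0]}]'

```text
t: 30.5
ee_pos: [442.1, -269.7, 168.7]
orientation: [-0.003, 1.571, 0.003]
ft_force: [-0.3, 0.2, 0.2]
width: 31.6
```

```bash
python3 - <<'E'
from h import *
o,M=st(); d=shot('wrist'); W=cloud(d); w=W.reshape(-1,3)
k=(np.hypot(w[:,0]-441,w[:,1]+270)<45)&(w[:,2]>4)&(w[:,2]<12);p=w[k][:,:2]
print('disk top',len(p),cv2.minEnclosingCircle(p.astype(np.float32)),p.mean(0))
k=(np.hypot(w[:,0]-441,w[:,1]+270)<45)&(w[:,2]>19)&(w[:,2]<26);p=w[k][:,:2]
print('knob',len(p),cv2.minEnclosingCircle(p.astype(np.float32)),p.mean(0))
print(to([*p.mean(0),18],M,o))
t=shot('top');Wt=cloud(t)
a=d['img'][:,:,::-1];b=cv2.resize(t['img'][150:300,160:440,::-1],None,fx=2,fy=2)
dr=cv2.resize(t['img'][195:227,300:334,::-1],(272,256),interpolation=2)
c=np.zeros((400+0,640,3),np.uint8)
out=np.zeros((600,800,3),np.uint8);out[:300,:560]=b;out[300:556,:272]=dr;out[300:550,300:700]=cv2.resize(a,(400,250));cv2.imwrite('pics/m1.png',out)
g=Wt[200:222:2,306:330:2,2].round(0);print(g)
E
```

```text
t30.5 p [ 442.1 -269.7  168.7] yaw_y 90.21 tilt [-0.  0.] F [-0.3  0.2  0.2] M [ 0.07 -0.16 -0.07] w 31.6 q6 -2.15
disk top 1429 ((440.7041931152344, -272.406005859375), 21.58446502685547) [ 439.70517495 -272.44525436]
knob 186 ((440.6868896484375, -272.4147033691406), 7.016054630279541) [ 440.30000634 -272.50119398]
[15.07 -0.28 -0.18]
[[ 68.  64.  71.  72.  75.  70.  72.  69.  73.  66.  64.  68.]
 [ 66.  70.  72.  70.  83.  94.  86.  93.  70.  nan  70.  70.]
 [ 69.  71.  88.  98.  92.  94.  95.  95. 100.  89.  74.  69.]
 [ 67.  89. 101.  93.  78.  67.  66.  85.  95.  97.  71.  70.]
 [ 68.  93.  95.  67.  32.  78.  69.  40.  90.  93.  87.  71.]
 [ 72.  96.  93.  23.  59.  75.  73.  61.  42.  95.  nan  71.]
 [ 73.  92.  95.  14.  60.  74.  79.  60.  14.  94.  86.  72.]
 [ 71.  94.  95.  19.  57.  75.  73.  59.  16.  95.  99.  72.]
 [ 70.  96.  98.  97.  23.  42.  42.  37.  96.  94.  36.  69.]
 [ 72.  72.  85. 101.  96.  96.  94. 105.  95.  93.  71.  72.]
 [ 70.  70.  72.  87.  87.  87.  90.  90.  85.  71.  74.  68.]]
```

View pics/m1.png

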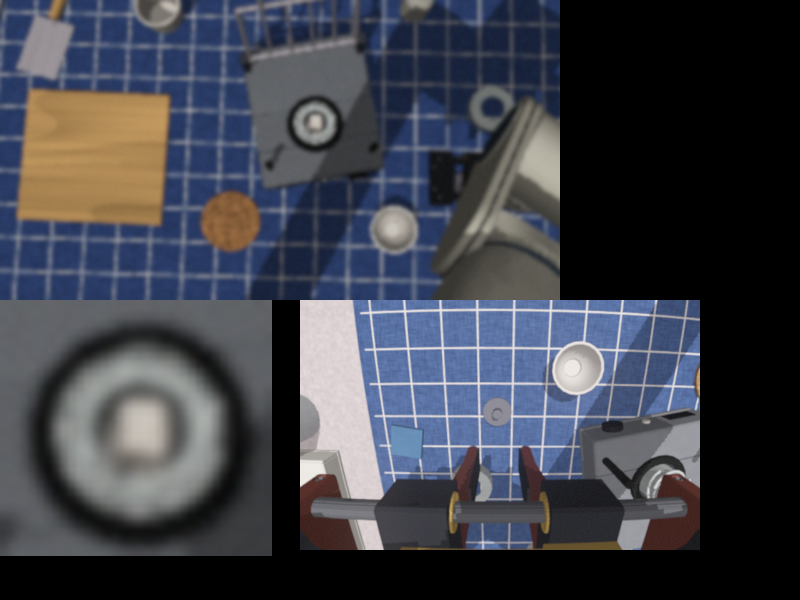

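Call:
apply_moves --increments '[{"gripper":36,"delta_pos":[3.0,-0.28,-0.14],"dr":[0.0035,0,0]},{"gripper":36,"delta_pos":[3.8,0,0],"dr":[0,0,0]},{"gripper":36,"delta_pos":[3.6,0,0],"dr":[0,0,0]},{"gripper":36,"delta_pos":[2.0,0,0],"dr":[0,0,0]},{"gripper":36,"delta_pos":[1.3,0,0],"dr":[0,0,0]}]'

```text
t: 31.02
ee_pos: [439.1, -272.1, 29.0]
orientation: [0.002, 1.574, 0.001]
ft_force: [1.2, -0.4, -0.1]
width: 31.5
```

Call:
apply_moves --increments '[{"gripper":36,"delta_pos":[0.9,0,0],"dr":[0,0,0]},{"gripper":36,"delta_pos":[0.45,0,0],"dr":[0,0,0]},{"gripper":36,"delta_pos":[0,0,0],"dr":[0,0,0]},{"gripper":36,"delta_pos":[0,0,0],"dr":[0,0,0]},{"gripper":36,"delta_pos":[0,0,0],"dr":[0,0,0]}]'

```text
t: 31.43
ee_pos: [441.0, -273.5, 19.1]
orientation: [-0.0, 1.569, -0.001]
ft_force: [-0.0, -0.4, -0.5]
width: 31.7
```

Call:
apply_moves --increments '[{"gripper":0,"delta_pos":[0,0,0],"dr":[0,0,0]},{"gripper":0,"delta_pos":[0,0,0],"dr":[0,0,0]},{"gripper":0,"delta_pos":[0,0,0],"dr":[0,0,0]},{"gripper":0,"delta_pos":[0,0,0],"dr":[0,0,0]},{"gripper":0,"delta_pos":[0,0,0],"dr":[0,0,0]}]'

```text
t: 31.85
ee_pos: [440.7, -273.2, 18.7]
orientation: [0.0, 1.57, -0.001]
ft_force: [-1.1, 0.9, 6.2]
width: 12.7
```

Call:
apply_moves --increments '[{"gripper":0,"delta_pos":[0,0,0],"dr":[0,0,0]},{"gripper":0,"delta_pos":[0,0,0],"dr":[0,0,0]},{"gripper":0,"delta_pos":[0,0,0],"dr":[0,0,0]},{"gripper":0,"delta_pos":[0,0,0],"dr":[0,0,0]},{"gripper":0,"delta_pos":[0,0,0],"dr":[0,0,0]}]'

```text
t: 32.27
ee_pos: [440.7, -273.2, 18.7]
orientation: [0.0, 1.57, -0.001]
ft_force: [0.2, -0.1, 7.6]
width: 13.3
```

```bash
python3 - <<'E'
from h import *
o,M=st()
E
```

```text
t32.3 p [ 440.7 -273.2   18.7] yaw_y 89.95 tilt [ 0.001 -0.   ] F [ 0.2 -0.1  7.6] M [ 0.21 -0.01  0.02] w 13.3 q6 -2.15
```

Call:
apply_moves --increments '[{"gripper":0,"delta_pos":[-1.0,0,0],"dr":[0,0,0]},{"gripper":0,"delta_pos":[-3.0,0,0],"dr":[0,0,0]},{"gripper":0,"delta_pos":[-4,0,0],"dr":[0,0,0]},{"gripper":0,"delta_pos":[-4,0,0],"dr":[0,0,0]},{"gripper":0,"delta_pos":[-3,0,0],"dr":[0,0,0]}]'

```text
t: 32.68
ee_pos: [440.7, -273.3, 171.4]
orientation: [-0.0, 1.569, -0.001]
ft_force: [1.0, -0.3, -0.7]
width: 13.2
```

Call:
apply_moves --increments '[{"gripper":0,"delta_pos":[0,2.5,0.9],"dr":[0,0,0]},{"gripper":0,"delta_pos":[0,3,1.1],"dr":[0,0,0]},{"gripper":0,"delta_pos":[0,3,1.1],"dr":[0,0,0]},{"gripper":0,"delta_pos":[0,3,1.1],"dr":[0,0,0]},{"gripper":0,"delta_pos":[0,3,1.1],"dr":[0,0,0]}]'

```text
t: 33.1
ee_pos: [493.6, -126.8, 168.9]
orientation: [0.001, 1.57, -0.001]
ft_force: [0.9, -0.3, -0.8]
width: 13.2
```

Call:
apply_moves --increments '[{"gripper":0,"delta_pos":[0,3,1.1],"dr":[0,0,0]},{"gripper":0,"delta_pos":[0,3,1.1],"dr":[0,0,0]},{"gripper":0,"delta_pos":[0,2.3,0.9],"dr":[0,0,0]},{"gripper":0,"delta_pos":[0,0,0],"dr":[0,0,0]},{"gripper":0,"delta_pos":[0,0,0],"dr":[0,0,0]}]'

```text
t: 33.52
ee_pos: [524.6, -44.1, 168.5]
orientation: [-0.002, 1.571, 0.001]
ft_force: [-0.6, -1.5, -0.5]
width: 13.0
```

Call:
apply_moves --increments '[{"gripper":0,"delta_pos":[0,0,0],"dr":[0,0,0]},{"gripper":0,"delta_pos":[0,0,0],"dr":[0,0,0]},{"gripper":0,"delta_pos":[0,0,0],"dr":[0,0,0]},{"gripper":0,"delta_pos":[0,0,0],"dr":[0,0,0]},{"gripper":0,"delta_pos":[0,0,0],"dr":[0,0,0]}]'

```text
t: 33.93
ee_pos: [524.4, -45.9, 168.2]
orientation: [0.002, 1.571, -0.002]
ft_force: [-0.2, -0.4, -0.6]
width: 12.8
```

Call:
apply_moves --increments '[{"gripper":0,"delta_pos":[0,0,0],"dr":[0,0,0]},{"gripper":0,"delta_pos":[0,0,0],"dr":[0,0,0]},{"gripper":0,"delta_pos":[0,0,0],"dr":[0,0,0]},{"gripper":0,"delta_pos":[0,0,0],"dr":[0,0,0]},{"gripper":0,"delta_pos":[0,0,0],"dr":[0,0,0]}]'

```text
t: 34.35
ee_pos: [524.6, -45.1, 168.2]
orientation: [0.001, 1.571, -0.001]
ft_force: [-0.3, -0.7, -0.4]
width: 12.6
```

```bash
cat >> h.py <<'E'
def fitc(p):
    A=np.c_[2*p,np.ones(len(p))];s=np.linalg.lstsq(A,(p**2).sum(1),rcond=None)[0]
    return s[:2].round(2),np.sqrt(s[2]+s[0]**2+s[1]**2).round(2)
def edge(W,c0,z0,z1,rm,outer=True):
    w=W.reshape(-1,3);p=w[(w[:,2]>z0)&(w[:,2]<z1)&(np.hypot(w[:,0]-c0[0],w[:,1]-c0[1])<rm)][:,:2]
    q=p-c0;a=np.degrees(np.arctan2(q[:,1],q[:,0]));r=np.hypot(*q.T);E=[]
    for b in range(-180,180,8):
        s=(a>=b)&(a<b+8)
        if s.sum()>3: E.append(p[s][r[s].argmax() if outer else r[s].argmin()])
    return (len(E),)+tuple(fitc(np.array(E))) if len(E)>4 else None
E
python3 - <<'E'
from h import *
o,M=st(); d=shot('wrist'); W=cloud(d); np.savez('w8.npz',**d)
p=o['ee_pos'];zt=p[2]-18.7+8
print('disk',edge(W,p[:2],zt-2.5,zt+2,24), zt)
print('rim',edge(W,[525,-45],97,103,29))
w=W.reshape(-1,3);k=np.hypot(w[:,0]-p[0],w[:,1]-p[1])<24;print(np.histogram(w[k][:,2],bins=range(60,180,6)))
E
```

```text
t34.4 p [524.6 -45.1 168.2] yaw_y 89.96 tilt [-0. -0.] F [-0.3 -0.7 -0.4] M [ 0.06 -0.18 -0.  ] w 12.6 q6 -1.68
disk (34, array([524.37, -45.28]), np.float64(21.43)) 157.46693131850122
rim (28, array([524.88, -45.03]), np.float64(24.62))
(array([ 151,  184,  295,   26,   19,  692,  313,    0,    0,    0,    0,
          0,    0,    0,    1,  287, 2060,  326,  874]), array([ 60,  66,  72,  78,  84,  90,  96, 102, 108, 114, 120, 126, 132,
       138, 144, 150, 156, 162, 168, 174]))
```

Call:
apply_moves --increments '[{"gripper":0,"delta_pos":[2.2,0.03,0.05],"dr":[0,0,0]},{"gripper":0,"delta_pos":[1.6,0,0],"dr":[0,0,0]},{"gripper":0,"delta_pos":[0.6,0,0],"dr":[0,0,0]},{"gripper":0,"delta_pos":[0.3,0,0],"dr":[0,0,0]},{"gripper":0,"delta_pos":[0.1,0,0],"dr":[0,0,0]}]'

```text
t: 34.82
ee_pos: [525.0, -44.8, 119.9]
orientation: [0.001, 1.572, -0.001]
ft_force: [0.0, -0.2, 0.1]
width: 13.4
```

Call:
apply_moves --increments '[{"gripper":0,"delta_pos":[0,0,0],"dr":[0,0,0]},{"gripper":0,"delta_pos":[0,0,0],"dr":[0,0,0]},{"gripper":0,"delta_pos":[0.1,0,0],"dr":[0,0,0]},{"gripper":0,"delta_pos":[0.1,0,0],"dr":[0,0,0]},{"gripper":0,"delta_pos":[0.1,0,0],"dr":[0,0,0]}]'

```text
t: 35.23
ee_pos: [525.3, -44.9, 117.5]
orientation: [0.001, 1.57, -0.001]
ft_force: [-0.6, 0.4, -1.0]
width: 13.1
```

Call:
apply_moves --increments '[{"gripper":0,"delta_pos":[0.05,0,0],"dr":[0,0,0]},{"gripper":0,"delta_pos":[0.05,0,0],"dr":[0,0,0]},{"gripper":0,"delta_pos":[0.05,0,0],"dr":[0,0,0]},{"gripper":0,"delta_pos":[0.05,0,0],"dr":[0,0,0]},{"gripper":0,"delta_pos":[0.05,0,0],"dr":[0,0,0]}]'

```text
t: 35.65
ee_pos: [525.1, -44.8, 114.6]
orientation: [0.001, 1.571, -0.001]
ft_force: [-0.5, 0.6, -1.3]
width: 12.9
```

```bash
python3 - <<'E'
from h import *
o,M=st(); d=shot('wrist','w9.png'); W=cloud(d)
p=o['ee_pos'];zt=p[2]-18.7+8
print('disk',edge(W,p[:2],zt-2,zt+2,24), zt)
E
```

```text
t35.6 p [525.1 -44.8 114.6] yaw_y 89.95 tilt [-0.  0.] F [-0.5  0.6 -1.3] M [ 0.08 -0.13  0.01] w 12.9 q6 -1.68
disk (35, array([524.87, -45.03]), np.float64(21.4)) 103.90282770585426
```

Call:
apply_moves --increments '[{"gripper":0,"delta_pos":[0.05,0,0],"dr":[0,0,0]},{"gripper":0,"delta_pos":[0.03,0,0],"dr":[0,0,0]},{"gripper":0,"delta_pos":[0.03,0,0],"dr":[0,0,0]},{"gripper":0,"delta_pos":[0,0,0],"dr":[0,0,0]},{"gripper":0,"delta_pos":[0,0,0],"dr":[0,0,0]}]'

```text
t: 36.12
ee_pos: [525.1, -44.8, 113.7]
orientation: [0.001, 1.571, -0.001]
ft_force: [-1.1, -0.4, 2.1]
width: 13.1
```

Call:
apply_moves --increments '[{"gripper":30,"delta_pos":[0,0,0],"dr":[0,0,0]},{"gripper":30,"delta_pos":[0,0,0],"dr":[0,0,0]},{"gripper":30,"delta_pos":[0,0,0],"dr":[0,0,0]},{"gripper":30,"delta_pos":[0,0,0],"dr":[0,0,0]},{"gripper":30,"delta_pos":[-0.5,0,0],"dr":[0,0,0]}]'

```text
t: 36.53
ee_pos: [524.5, -44.8, 118.0]
orientation: [0.001, 1.572, -0.0]
ft_force: [-0.7, 0.7, -0.3]
width: 26.8
```

Call:
apply_moves --increments '[{"gripper":30,"delta_pos":[-2,0,0],"dr":[0,0,0]},{"gripper":30,"delta_pos":[-3,0,0],"dr":[0,0,0]},{"gripper":30,"delta_pos":[0,0,0],"dr":[0,0,0]},{"gripper":30,"delta_pos":[0,0,0],"dr":[0,0,0]},{"gripper":30,"delta_pos":[0,0,0],"dr":[0,0,0]}]'

```text
t: 36.95
ee_pos: [524.9, -44.8, 168.6]
orientation: [0.001, 1.571, -0.001]
ft_force: [-0.9, -0.3, -0.6]
width: 26.2
```

```bash
python3 - <<'E'
from h import *
o,M=st(); d=shot('wrist','w10.png'); W=cloud(d)
print('disk',edge(W,[525,-45],101.5,106,24),'rim',edge(W,[525,-45],97,101.5,29))
w=W.reshape(-1,3)
q=w[(np.hypot(w[:,0]-525,w[:,1]+45)<21)&(w[:,2]<110)&(w[:,2]>96)];A=np.c_[q[:,:2]-[525,-45],np.ones(len(q))]
print('plane',np.linalg.lstsq(A,q[:,2],rcond=None)[0].round(3),np.percentile(q[:,2],[5,50,95]).round(1))
w=cloud(shot('top')).reshape(-1,3)
k=(np.hypot(w[:,0]-559,w[:,1]+312)<70)&(w[:,2]>14)&(w[:,2]<32)
print('ring',k.sum(),w[k].mean(0),cv2.minEnclosingCircle(w[k][:,:2].astype(np.float32)))
E
```

```text
t37.0 p [524.9 -44.8 168.6] yaw_y 89.95 tilt [ 0. -0.] F [-0.9 -0.3 -0.6] M [ 0.04 -0.1  -0.03] w 26.2 q6 -1.68
disk (45, array([525.03, -44.98]), np.float64(21.43)) rim (45, array([525.03, -45.06]), np.float64(24.73))
plane [-2.00000e-03 -0.00000e+00  1.02621e+02] [101.5 102.5 103.6]
ring 289 [ 559.26578448 -311.90048539   22.91095314] ((559.42236328125, -312.9978332519531), 34.500186920166016)
```

View pics/w10.png

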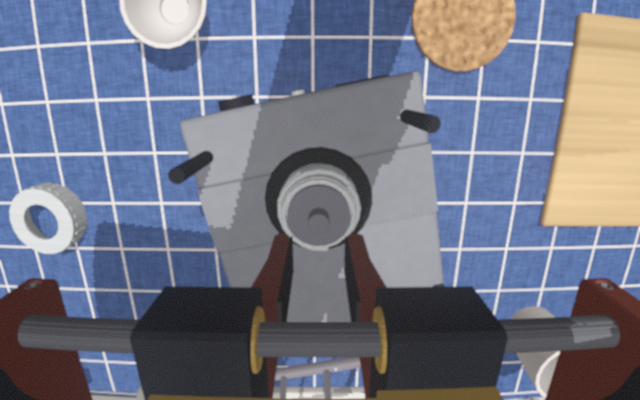

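Call:
apply_moves --increments '[{"gripper":100,"delta_pos":[0,-3.8,0],"dr":[0,0,0]},{"gripper":100,"delta_pos":[0,-3.8,0],"dr":[0,0,0]},{"gripper":100,"delta_pos":[0,-3.8,0.5],"dr":[0,0,0]},{"gripper":100,"delta_pos":[0,-3.8,0.6],"dr":[0,0,0]},{"gripper":100,"delta_pos":[0,-3.8,0.8],"dr":[0,0,0]}]'

```text
t: 37.47
ee_pos: [543.0, -236.2, 167.4]
orientation: [0.001, 1.573, 0.0]
ft_force: [0.6, 0.6, 0.7]
width: 56.3
```

Call:
apply_moves --increments '[{"gripper":100,"delta_pos":[0,-3.8,0.8],"dr":[0,0,0]},{"gripper":100,"delta_pos":[0,-4,0.8],"dr":[0,0,0]},{"gripper":100,"delta_pos":[0,0,0],"dr":[0,0,0]},{"gripper":100,"delta_pos":[0,0,0],"dr":[0,0,0]},{"gripper":100,"delta_pos":[0,0,0],"dr":[0,0,0]}]'

```text
t: 37.88
ee_pos: [558.8, -312.1, 167.1]
orientation: [0.003, 1.573, 0.0]
ft_force: [1.0, 0.4, 0.2]
width: 87.0
```

Call:
apply_moves --increments '[{"gripper":100,"delta_pos":[0,0,0],"dr":[0,0,0]},{"gripper":100,"delta_pos":[0,0,0],"dr":[0,0,0]},{"gripper":100,"delta_pos":[0,0,0],"dr":[0,0,0]},{"gripper":100,"delta_pos":[0,0,0],"dr":[0,0,0]},{"gripper":100,"delta_pos":[0,0,0],"dr":[0,0,0]}]'

```text
t: 38.3
ee_pos: [560.0, -312.2, 168.8]
orientation: [-0.0, 1.571, 0.0]
ft_force: [0.7, 0.5, 1.1]
width: 87.9
```

```bash
python3 - <<'E'
from h import *
o,M=st(); d=shot('wrist','w11.png'); W=cloud(d);np.savez('w11.npz',**d)
e=edge(W,[559.5,-313],20,26,37);i=edge(W,[559.5,-313],20,26,37,False);print(e,i)
print(to([*e[1],13],M,o))
E
```

```text
t38.3 p [ 560.  -312.2  168.8] yaw_y 90.01 tilt [ 0. -0.] F [0.7 0.5 1.1] M [ 0.05 -0.11 -0.  ] w 87.9 q6 -2.10
(45, array([ 561.22, -315.08]), np.float64(33.66)) (45, array([ 561.04, -315.11]), np.float64(18.46))
[15.58 -0.28  0.12]
```

View pics/w11.png

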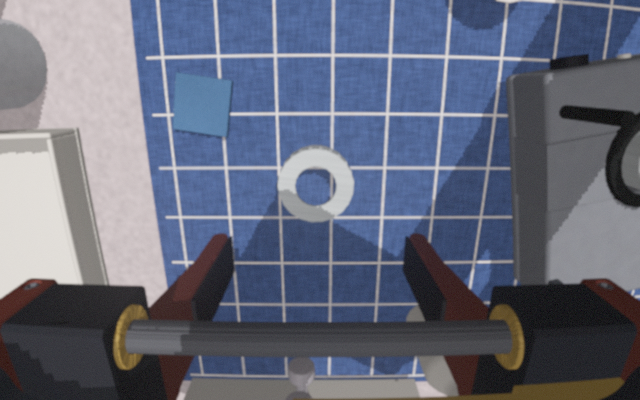

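Call:
apply_moves --increments '[{"gripper":100,"delta_pos":[3.0,-0.28,0.12],"dr":[0,0,0]},{"gripper":100,"delta_pos":[3.8,0,0],"dr":[0,0,0]},{"gripper":100,"delta_pos":[3.6,0,0],"dr":[0,0,0]},{"gripper":100,"delta_pos":[2.0,0,0],"dr":[0,0,0]},{"gripper":100,"delta_pos":[1.5,0,0],"dr":[0,0,0]}]'

```text
t: 38.77
ee_pos: [559.8, -314.8, 26.9]
orientation: [0.002, 1.574, 0.001]
ft_force: [-0.5, -0.0, 0.9]
width: 88.0
```

Call:
apply_moves --increments '[{"gripper":100,"delta_pos":[1.0,0,0],"dr":[0,0,0]},{"gripper":100,"delta_pos":[0.7,0,0],"dr":[0,0,0]},{"gripper":100,"delta_pos":[0,0,0],"dr":[0,0,0]},{"gripper":100,"delta_pos":[0,0,0],"dr":[0,0,0]},{"gripper":100,"delta_pos":[0,0,0],"dr":[0,0,0]}]'

```text
t: 39.18
ee_pos: [562.0, -316.2, 14.0]
orientation: [-0.0, 1.569, -0.002]
ft_force: [0.2, -0.1, 0.1]
width: 87.4
```

Call:
apply_moves --increments '[{"gripper":50,"delta_pos":[0,0,0],"dr":[0,0,0]},{"gripper":50,"delta_pos":[0,0,0],"dr":[0,0,0]},{"gripper":50,"delta_pos":[0,0,0],"dr":[0,0,0]},{"gripper":50,"delta_pos":[0,0,0],"dr":[0,0,0]},{"gripper":50,"delta_pos":[0,0,0],"dr":[0,0,0]}]'

```text
t: 39.6
ee_pos: [561.4, -315.8, 13.2]
orientation: [0.0, 1.57, -0.001]
ft_force: [-1.5, 0.2, 5.2]
width: 67.6
```

Call:
apply_moves --increments '[{"gripper":50,"delta_pos":[0,0,0],"dr":[0,0,0]},{"gripper":50,"delta_pos":[0,0,0],"dr":[0,0,0]},{"gripper":50,"delta_pos":[0,0,0],"dr":[0,0,0]},{"gripper":50,"delta_pos":[0,0,0],"dr":[0,0,0]},{"gripper":50,"delta_pos":[0,0,0],"dr":[0,0,0]}]'

```text
t: 40.02
ee_pos: [561.4, -315.8, 13.2]
orientation: [0.0, 1.57, -0.001]
ft_force: [-0.3, 0.6, 5.8]
width: 67.7
```

```bash
python3 -c "
from h import *
st()"
```

```text
t40.0 p [ 561.4 -315.8   13.2] yaw_y 89.95 tilt [ 0.001 -0.   ] F [-0.3  0.6  5.8] M [ 0.22  0.05 -0.02] w 67.7 q6 -2.10
```

Call:
apply_moves --increments '[{"gripper":50,"delta_pos":[-1.0,0,0],"dr":[0,0,0]},{"gripper":50,"delta_pos":[-3.0,0,0],"dr":[0,0,0]},{"gripper":50,"delta_pos":[-4,0,0],"dr":[0,0,0]},{"gripper":50,"delta_pos":[-4,0,0],"dr":[0,0,0]},{"gripper":50,"delta_pos":[-3.5,0,0],"dr":[0,0,0]}]'

```text
t: 40.43
ee_pos: [561.0, -315.7, 170.1]
orientation: [0.0, 1.57, -0.001]
ft_force: [-0.2, 0.1, -0.6]
width: 68.0
```

Call:
apply_moves --increments '[{"gripper":50,"delta_pos":[0,2.5,-0.7],"dr":[0,0,0]},{"gripper":50,"delta_pos":[0,3,-0.8],"dr":[0,0,0]},{"gripper":50,"delta_pos":[0,3.5,-0.8],"dr":[0,0,0]},{"gripper":50,"delta_pos":[0,3.5,-0.7],"dr":[0,0,0]},{"gripper":50,"delta_pos":[0,3.5,-0.64],"dr":[0,0,0]}]'

```text
t: 40.85
ee_pos: [523.8, -154.4, 168.0]
orientation: [0.001, 1.571, -0.001]
ft_force: [0.3, 0.5, -0.8]
width: 67.9
```

Call:
apply_moves --increments '[{"gripper":50,"delta_pos":[0,3.5,0],"dr":[0,0,0]},{"gripper":50,"delta_pos":[0,3.5,0],"dr":[0,0,0]},{"gripper":50,"delta_pos":[0,2.5,0],"dr":[0,0,0]},{"gripper":50,"delta_pos":[0,1.58,0],"dr":[0,0,0]},{"gripper":50,"delta_pos":[0,0,0],"dr":[0,0,0]}]'

```text
t: 41.27
ee_pos: [524.5, -42.2, 168.0]
orientation: [-0.001, 1.571, 0.002]
ft_force: [0.2, 0.6, 0.2]
width: 67.7
```

Call:
apply_moves --increments '[{"gripper":50,"delta_pos":[0,0,0],"dr":[-0.12,0,0]},{"gripper":50,"delta_pos":[0,0,0],"dr":[-0.12,0,0]},{"gripper":50,"delta_pos":[0,0,0],"dr":[-0.12,0,0]},{"gripper":50,"delta_pos":[0,0,0],"dr":[-0.12,0,0]},{"gripper":50,"delta_pos":[0,0,0],"dr":[-0.12,0,0]}]'

```text
t: 41.68
ee_pos: [524.8, -45.7, 167.9]
orientation: [-0.474, 1.518, 0.473]
ft_force: [0.3, 0.0, -0.7]
width: 67.7
```

Call:
apply_moves --increments '[{"gripper":50,"delta_pos":[0,0,0],"dr":[0,0,0]},{"gripper":50,"delta_pos":[0,0,0],"dr":[0,0,0]},{"gripper":50,"delta_pos":[0,0,0],"dr":[0,0,0]},{"gripper":50,"delta_pos":[0,0,0],"dr":[0,0,0]},{"gripper":50,"delta_pos":[0,0,0],"dr":[0,0,0]}]'

```text
t: 42.1
ee_pos: [524.9, -45.0, 167.6]
orientation: [-0.468, 1.52, 0.468]
ft_force: [0.5, 0.7, -0.7]
width: 67.6
```

Call:
apply_moves --increments '[{"gripper":50,"delta_pos":[0,0,0],"dr":[0,0,0]},{"gripper":50,"delta_pos":[0,0,0],"dr":[0,0,0]},{"gripper":50,"delta_pos":[0,0,0],"dr":[0,0,0]},{"gripper":50,"delta_pos":[0,0,0],"dr":[0,0,0]},{"gripper":50,"delta_pos":[0,0,0],"dr":[0,0,0]}]'

```text
t: 42.52
ee_pos: [524.9, -44.8, 167.6]
orientation: [-0.469, 1.519, 0.469]
ft_force: [-0.8, 0.1, -0.6]
width: 67.5
```

```bash
python3 - <<'E'
from h import *
o,M=st(); d=shot('wrist','w12.png'); W=cloud(d)
p=o['ee_pos'];zt=p[2]-13.2+23.5
e=edge(W,p[:2],zt-3,zt+3,35.5);i=edge(W,p[:2],zt-3,zt+3,35.5,False);print(zt,e,i)
print('deltas', (M.T@np.array([525-i[1][0],-45-i[1][1],0])/10).round(2))
E
```

```text
t42.5 p [524.9 -44.8 167.6] yaw_y 124.33 tilt [-0.  0.] F [-0.8  0.1 -0.6] M [ 0.15 -0.1   0.  ] w 67.5 q6 -2.28
177.85768012062326 (45, array([523.65, -45.51]), np.float64(33.39)) (45, array([524.58, -44.71]), np.float64(18.25))
deltas [-0.   -0.05  0.02]
```

View pics/w12.png

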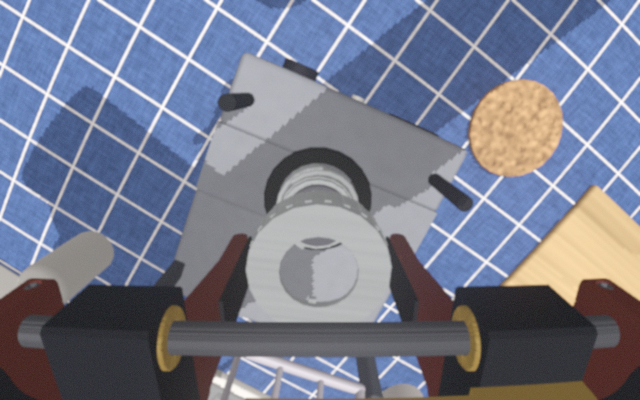

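Call:
apply_moves --increments '[{"gripper":50,"delta_pos":[2.0,-0.05,0.02],"dr":[0,0,0]},{"gripper":50,"delta_pos":[1.8,0,0],"dr":[0,0,0]},{"gripper":50,"delta_pos":[1.2,0,0],"dr":[0,0,0]},{"gripper":50,"delta_pos":[0.5,0,0],"dr":[0,0,0]},{"gripper":50,"delta_pos":[0.2,0,0],"dr":[0,0,0]}]'

```text
t: 42.98
ee_pos: [524.8, -45.1, 109.7]
orientation: [-0.469, 1.521, 0.47]
ft_force: [-0.6, 0.3, -1.7]
width: 67.9
```

Call:
apply_moves --increments '[{"gripper":50,"delta_pos":[0.05,0,0],"dr":[0,0,0]},{"gripper":50,"delta_pos":[0,0,0],"dr":[0,0,0]},{"gripper":50,"delta_pos":[0,0,0],"dr":[0,0,0]},{"gripper":50,"delta_pos":[0.05,0,0],"dr":[0,0,0]},{"gripper":50,"delta_pos":[0.05,0,0],"dr":[0,0,0]}]'

```text
t: 43.4
ee_pos: [525.7, -45.2, 109.6]
orientation: [-0.47, 1.518, 0.469]
ft_force: [-0.5, 0.0, -1.3]
width: 67.9
```

Call:
apply_moves --increments '[{"gripper":50,"delta_pos":[0.04,0,0],"dr":[0,0,0]},{"gripper":50,"delta_pos":[0.04,0,0],"dr":[0,0,0]},{"gripper":50,"delta_pos":[0.04,0,0],"dr":[0,0,0]},{"gripper":50,"delta_pos":[0,0,0],"dr":[0,0,0]},{"gripper":50,"delta_pos":[0,0,0],"dr":[0,0,0]}]'

```text
t: 43.82
ee_pos: [525.3, -45.1, 107.9]
orientation: [-0.469, 1.519, 0.469]
ft_force: [0.2, 0.3, -0.7]
width: 67.6
```

Call:
apply_moves --increments '[{"gripper":50,"delta_pos":[0.05,0,0],"dr":[0,0,0]},{"gripper":50,"delta_pos":[0.05,0,0],"dr":[0,0,0]},{"gripper":50,"delta_pos":[0.05,0,0],"dr":[0,0,0]},{"gripper":50,"delta_pos":[0.05,0,0],"dr":[0,0,0]},{"gripper":50,"delta_pos":[0,0,0],"dr":[0,0,0]}]'

```text
t: 44.23
ee_pos: [525.2, -45.1, 105.7]
orientation: [-0.469, 1.52, 0.469]
ft_force: [0.6, 0.0, -0.7]
width: 67.9
```

Call:
apply_moves --increments '[{"gripper":50,"delta_pos":[0.05,0,0],"dr":[0,0,0]},{"gripper":50,"delta_pos":[0.05,0,0],"dr":[0,0,0]},{"gripper":50,"delta_pos":[0.05,0,0],"dr":[0,0,0]},{"gripper":50,"delta_pos":[0,0,0],"dr":[0,0,0]},{"gripper":50,"delta_pos":[0,0,0],"dr":[0,0,0]}]'

```text
t: 44.65
ee_pos: [525.4, -45.1, 104.3]
orientation: [-0.469, 1.519, 0.469]
ft_force: [0.4, -0.2, -0.9]
width: 68.0
```

Call:
apply_moves --increments '[{"gripper":50,"delta_pos":[0.05,0,0],"dr":[0,0,0]},{"gripper":50,"delta_pos":[0.05,0,0],"dr":[0,0,0]},{"gripper":50,"delta_pos":[0.05,0,0],"dr":[0,0,0]},{"gripper":50,"delta_pos":[0,0,0],"dr":[0,0,0]},{"gripper":50,"delta_pos":[0,0,0],"dr":[0,0,0]}]'

```text
t: 45.07
ee_pos: [525.3, -45.1, 102.8]
orientation: [-0.469, 1.519, 0.469]
ft_force: [-0.7, 0.2, -0.8]
width: 67.6
```

Call:
apply_moves --increments '[{"gripper":50,"delta_pos":[0.05,0,0],"dr":[0,0,0]},{"gripper":50,"delta_pos":[0.05,0,0],"dr":[0,0,0]},{"gripper":50,"delta_pos":[0.05,0,0],"dr":[0,0,0]},{"gripper":50,"delta_pos":[0,0,0],"dr":[0,0,0]},{"gripper":50,"delta_pos":[0,0,0],"dr":[0,0,0]}]'

```text
t: 45.48
ee_pos: [525.3, -45.1, 101.3]
orientation: [-0.469, 1.519, 0.469]
ft_force: [-0.1, -0.8, -0.7]
width: 67.8
```

Call:
apply_moves --increments '[{"gripper":50,"delta_pos":[0.05,0,0],"dr":[0,0,0]},{"gripper":50,"delta_pos":[0.05,0,0],"dr":[0,0,0]},{"gripper":50,"delta_pos":[0.05,0,0],"dr":[0,0,0]},{"gripper":50,"delta_pos":[0,0,0],"dr":[0,0,0]},{"gripper":50,"delta_pos":[0,0,0],"dr":[0,0,0]}]'

```text
t: 45.9
ee_pos: [525.4, -45.1, 100.0]
orientation: [-0.469, 1.519, 0.469]
ft_force: [-0.5, -0.2, 0.7]
width: 68.3
```

Call:
apply_moves --increments '[{"gripper":50,"delta_pos":[0.05,0,0],"dr":[0,0,0]},{"gripper":50,"delta_pos":[0.05,0,0],"dr":[0,0,0]},{"gripper":50,"delta_pos":[0.0,0,0],"dr":[0,0,0]},{"gripper":50,"delta_pos":[0,0,0],"dr":[0,0,0]},{"gripper":50,"delta_pos":[0,0,0],"dr":[0,0,0]}]'

```text
t: 46.32
ee_pos: [525.5, -45.1, 99.6]
orientation: [-0.469, 1.519, 0.469]
ft_force: [-2.3, 0.7, 8.5]
width: 67.8
```

Call:
apply_moves --increments '[{"gripper":50,"delta_pos":[0.03,0,0],"dr":[0.08,0,0]},{"gripper":50,"delta_pos":[0.038,0,0],"dr":[0.08,0,0]},{"gripper":50,"delta_pos":[0.038,0,0],"dr":[0.08,0,0]},{"gripper":50,"delta_pos":[0.038,0,0],"dr":[0.08,0,0]},{"gripper":50,"delta_pos":[0,0,0],"dr":[0,0,0]}]'

```text
t: 46.73
ee_pos: [526.2, -45.2, 98.0]
orientation: [-0.216, 1.558, 0.216]
ft_force: [-0.3, 1.1, 6.1]
width: 67.9
```

```bash
python3 -c "
from h import *
st()"
```

```text
t46.7 p [526.2 -45.2  98. ] yaw_y 105.78 tilt [ 0.002 -0.   ] F [-0.3  1.1  6.1] M [ 0.01 -0.1  -0.17] w 67.9 q6 -1.95
```

Call:
apply_moves --increments '[{"gripper":50,"delta_pos":[0.036,0,0],"dr":[0.08,0,0]},{"gripper":50,"delta_pos":[0.036,0,0],"dr":[0.08,0,0]},{"gripper":50,"delta_pos":[0.036,0,0],"dr":[0.08,0,0]},{"gripper":50,"delta_pos":[0.036,0,0],"dr":[0.08,0,0]},{"gripper":50,"delta_pos":[0,0,0],"dr":[0,0,0]}]'

```text
t: 47.15
ee_pos: [526.1, -45.2, 96.6]
orientation: [0.035, 1.569, -0.035]
ft_force: [0.5, 0.3, 6.1]
width: 67.8
```

```bash
python3 -c "
from h import *
st()"
```

```text
t47.1 p [526.1 -45.2  96.6] yaw_y 87.47 tilt [ 0.002 -0.   ] F [0.5 0.3 6.1] M [ 0.05 -0.04 -0.19] w 67.8 q6 -1.64
```

Call:
apply_moves --increments '[{"gripper":50,"delta_pos":[0.02,0,0],"dr":[0.05,0,0]},{"gripper":50,"delta_pos":[0.02,0,0],"dr":[0.05,0,0]},{"gripper":50,"delta_pos":[0.02,0,0],"dr":[0.05,0,0]},{"gripper":50,"delta_pos":[0,0,0],"dr":[0,0,0]},{"gripper":50,"delta_pos":[0,0,0],"dr":[0,0,0]}]'

```text
t: 47.57
ee_pos: [526.3, -45.3, 96.2]
orientation: [0.149, 1.564, -0.149]
ft_force: [0.3, 0.2, 7.1]
width: 68.1
```

```bash
python3 -c "
from h import *
st()"
```

```text
t47.6 p [526.3 -45.3  96.2] yaw_y 79.11 tilt [ 0.002 -0.   ] F [0.3 0.2 7.1] M [-0.09 -0.1  -0.1 ] w 68.1 q6 -1.49
```

Call:
apply_moves --increments '[{"gripper":50,"delta_pos":[0.015,0,0],"dr":[0.05,0,0]},{"gripper":50,"delta_pos":[0.015,0,0],"dr":[0.05,0,0]},{"gripper":50,"delta_pos":[0.015,0,0],"dr":[0.05,0,0]},{"gripper":50,"delta_pos":[0,0,0],"dr":[0.05,0,0]},{"gripper":50,"delta_pos":[0,0,0],"dr":[0,0,0]}]'

```text
t: 47.98
ee_pos: [526.5, -45.3, 96.1]
orientation: [0.308, 1.546, -0.307]
ft_force: [-0.9, -1.1, 11.1]
width: 68.1
```

```bash
python3 - <<'E'
from h import *
o,M=st(); d=shot('wrist','w13.png'); W=cloud(d)
w=W.reshape(-1,3);r=np.hypot(w[:,0]-525,w[:,1]+45)
q=w[(r<32)&(r>20)&(w[:,2]<118)&(w[:,2]>95)];A=np.c_[q[:,:2]-[525,-45],np.ones(len(q))]
print('ring top plane',len(q),np.linalg.lstsq(A,q[:,2],rcond=None)[0].round(4),np.median(q[:,2]))
E
```

```text
t48.0 p [526.5 -45.3  96.1] yaw_y 67.53 tilt [ 0.002 -0.   ] F [-0.9 -1.1 11.1] M [-0.07 -0.   -0.11] w 68.1 q6 -1.29
ring top plane 8254 [ 5.600000e-03 -1.500000e-03  1.058658e+02] 105.98610057719424
```

Call:
apply_moves --increments '[{"gripper":50,"delta_pos":[0,0,0],"dr":[0.05,0,0]},{"gripper":50,"delta_pos":[0,0,0],"dr":[0.05,0,0]},{"gripper":50,"delta_pos":[0,0,0],"dr":[0.05,0,0]},{"gripper":50,"delta_pos":[0,0,0],"dr":[0.05,0,0]},{"gripper":50,"delta_pos":[0,0,0],"dr":[0,0,0]}]'

```text
t: 48.45
ee_pos: [526.4, -45.3, 96.1]
orientation: [0.464, 1.518, -0.463]
ft_force: [-1.3, -0.9, 11.1]
width: 67.8
```

```bash
python3 -c "
from h import *
st()"
```

```text
t48.5 p [526.4 -45.3  96.1] yaw_y 56.07 tilt [ 0.002 -0.   ] F [-1.3 -0.9 11.1] M [-0.09  0.08 -0.14] w 67.8 q6 -1.09
```

Call:
apply_moves --increments '[{"gripper":50,"delta_pos":[-0.05,0,0],"dr":[0,0,0]},{"gripper":100,"delta_pos":[0,0,0],"dr":[0,0,0]},{"gripper":100,"delta_pos":[0,0,0],"dr":[0,0,0]},{"gripper":100,"delta_pos":[0,0,0],"dr":[0,0,0]},{"gripper":100,"delta_pos":[0,0,0],"dr":[0,0,0]}]'

```text
t: 48.87
ee_pos: [524.9, -45.0, 95.1]
orientation: [0.463, 1.522, -0.463]
ft_force: [0.4, -0.3, 0.1]
width: 87.4
```

Call:
apply_moves --increments '[{"gripper":100,"delta_pos":[-1,0,0],"dr":[0,0,0]},{"gripper":100,"delta_pos":[-3,0,0],"dr":[0,0,0]},{"gripper":100,"delta_pos":[-4,0,0],"dr":[0,0,0]},{"gripper":100,"delta_pos":[0,0,0],"dr":[0,0,0]},{"gripper":100,"delta_pos":[0,0,0],"dr":[0,0,0]}]'

```text
t: 49.28
ee_pos: [527.0, -45.3, 178.1]
orientation: [0.463, 1.516, -0.462]
ft_force: [-0.4, -0.1, -1.2]
width: 87.8
```

```bash
python3 - <<'E'
from h import *
o,M=st(); d=shot('wrist','w14.png'); W=cloud(d)
w=W.reshape(-1,3);r=np.hypot(w[:,0]-525,w[:,1]+45)
q=w[(r<32)&(r>20)&(w[:,2]<118)&(w[:,2]>95)];A=np.c_[q[:,:2]-[525,-45],np.ones(len(q))]
print('ring top plane',len(q),np.linalg.lstsq(A,q[:,2],rcond=None)[0].round(4),np.median(q[:,2]))
print('outer',edge(W,[525,-45],103,109,37))
q=w[(r>45)&(r<60)&(w[:,2]>60)&(w[:,2]<72)];print('deck',np.median(q[:,2]))
E
```

```text
t49.3 p [527.  -45.3 178.1] yaw_y 56.15 tilt [ 0.005 -0.001] F [-0.4 -0.1 -1.2] M [ 0.02 -0.11 -0.02] w 87.8 q6 -1.09
ring top plane 3980 [-2.000000e-04  2.000000e-04  1.059732e+02] 106.00931528969413
outer (45, array([526.2 , -45.78]), np.float64(33.78))
deck 66.50863831013669
```

View pics/w14.png

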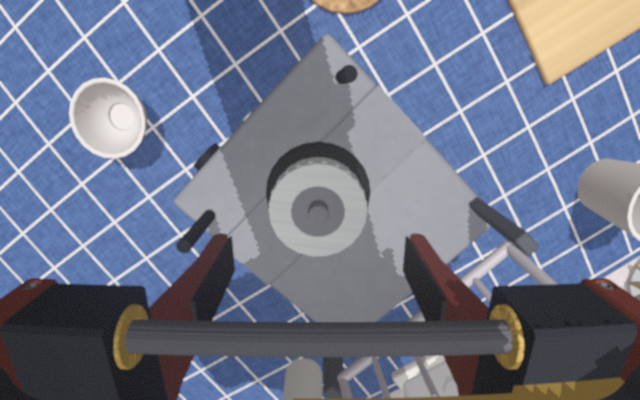

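Call:
apply_moves --increments '[{"gripper":34,"delta_pos":[-3.7,0,0],"dr":[0,0,0]},{"gripper":34,"delta_pos":[-3.7,0,0],"dr":[0,0,0]},{"gripper":34,"delta_pos":[-3.7,0,0],"dr":[0,0,0]},{"gripper":34,"delta_pos":[-3.7,0,0],"dr":[0,0,0]},{"gripper":34,"delta_pos":[-3.7,0,0],"dr":[0,0,0]}]'

```text
t: 49.75
ee_pos: [524.3, -45.0, 360.6]
orientation: [0.462, 1.524, -0.463]
ft_force: [1.4, 0.4, 0.1]
width: 57.9
```

Call:
apply_moves --increments '[{"gripper":34,"delta_pos":[-3.7,0,0],"dr":[0,0,0]},{"gripper":34,"delta_pos":[0,0,0],"dr":[0,0,0]},{"gripper":34,"delta_pos":[0,0,0],"dr":[0.12,0,0]},{"gripper":34,"delta_pos":[0,0,0],"dr":[0.12,0,0]},{"gripper":34,"delta_pos":[0,0,0],"dr":[0.12,0,0]}]'

```text
t: 50.17
ee_pos: [524.7, -45.0, 395.6]
orientation: [0.745, 1.442, -0.747]
ft_force: [-0.5, -0.6, -0.2]
width: 30.0
```

Call:
apply_moves --increments '[{"gripper":34,"delta_pos":[0,0,0],"dr":[0.12,0,0]},{"gripper":34,"delta_pos":[0,0,0],"dr":[0.12,0,0]},{"gripper":34,"delta_pos":[0,0,0],"dr":[0.12,0,0]},{"gripper":34,"delta_pos":[0,0,0],"dr":[0.12,0,0]},{"gripper":34,"delta_pos":[0,0,0],"dr":[0,0,0]}]'

```text
t: 50.58
ee_pos: [524.7, -45.1, 395.4]
orientation: [1.107, 1.273, -1.111]
ft_force: [-0.8, -1.1, -0.1]
width: 29.3
```

Call:
apply_moves --increments '[{"gripper":34,"delta_pos":[0,2.7,0],"dr":[0,0,0]},{"gripper":34,"delta_pos":[0,2.7,0],"dr":[0,0,0]},{"gripper":34,"delta_pos":[0,2.7,0],"dr":[0,0,0]},{"gripper":34,"delta_pos":[0,2.7,0],"dr":[0,0,0]},{"gripper":34,"delta_pos":[0,2.6,0],"dr":[0,0,0]}]'

```text
t: 51.0
ee_pos: [658.9, -26.2, 395.6]
orientation: [1.101, 1.276, -1.104]
ft_force: [0.3, -0.2, -0.1]
width: 29.9
```

Call:
apply_moves --increments '[{"gripper":34,"delta_pos":[0,0,0],"dr":[0,0,0]},{"gripper":34,"delta_pos":[0,0,0],"dr":[0,0,0]},{"gripper":34,"delta_pos":[0,0,0],"dr":[0,0,0]},{"gripper":34,"delta_pos":[0,0,0],"dr":[0,0,0]},{"gripper":34,"delta_pos":[0,0,0],"dr":[0,0,0]}]'

```text
t: 51.42
ee_pos: [657.2, -26.6, 397.6]
orientation: [1.105, 1.273, -1.105]
ft_force: [-0.1, -0.8, -0.2]
width: 29.7
```

```bash
python3 - <<'E'
from h import *
o,M=st(); d=shot('wrist','w15.png'); W=cloud(d); np.savez('w15.npz',**d)
w=W.reshape(-1,3);p=o['ee_pos']
k=(w[:,2]>295)&(w[:,2]<335)&(np.hypot(w[:,0]-661,w[:,1]+26)<70)
q=w[k];print(len(q),q.min(0),q.max(0),q.mean(0))
c,V=np.linalg.eigh(np.cov(q[:,:2].T));v=V[:,1];print('bar dir deg',np.degrees(np.arctan2(v[1],v[0])))
s=(q[:,:2]-q[:,:2].mean(0))@v;print('len',s.min(),s.max(), 'top z pct',np.percentile(q[:,2],[5,50,95,99]))
E
```

```text
t51.4 p [657.2 -26.6 397.6] yaw_y 8.05 tilt [-0. -0.] F [-0.1 -0.8 -0.2] M [-0.02 -0.08 -0.  ] w 29.7 q6 -0.20
2317 [645.21150648 -66.58133769 295.72322922] [676.21865592  31.98797932 323.29730765] [660.89774249 -13.6746545  319.86410988]
bar dir deg 101.51179035522664
len -53.55963658947273 46.29787486793529 top z pct [316.94814135 320.4299157  322.02405048 322.54666476]
```

View pics/w15.png

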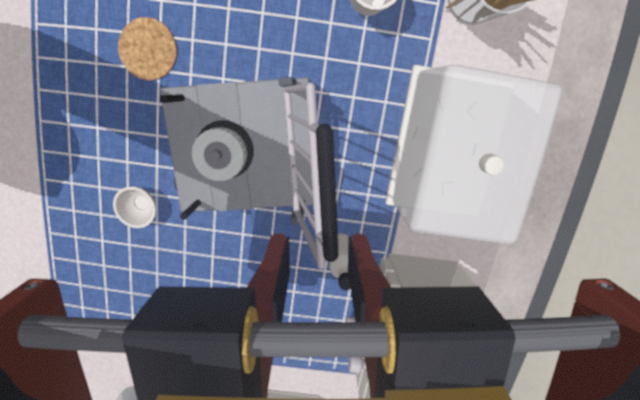

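```bash
python3 - <<'E'
from h import *
d=dict(np.load('w15.npz'));W=cloud(d);im=d['img']
m=(im.max(2)<70)&(W[...,2]>305)&(W[...,2]<335)
m[:, :300]=0;m[:, 345:]=0
q=W[m];lo=q[:,1].min();hi=q[:,1].max();print(len(q),lo,hi,q.mean(0))
# midline by slices in y
Y=[];X=[];Z=[]
for y in np.arange(-64,28,6):
    s=q[(q[:,1]>=y)&(q[:,1]<y+6)]
    if len(s)>15: t=s[s[:,2]>318];Y.append(s[:,1].mean());X.append((s[:,0].min()+s[:,0].max())/2);Z.append(np.percentile(s[:,2],90)); print(round(Y[-1],1),round(X[-1],1),round(np.ptp(s[:,0]),1),round(Z[-1],1))
a=np.polyfit(Y,X,1);print('x=',a,'yaw of bar normal',np.degrees(np.arctan(-a[0])))
E
```

```text
1925 -64.97431263235913 31.510281919225665 [661.14145793 -14.4082889  320.57953826]
-60.9 670.2 9.9 321.7
-55.1 669.3 11.0 321.7
-49.0 667.9 11.8 321.9
-43.0 667.0 10.2 321.7
-37.0 665.8 11.0 321.6
-31.0 664.7 10.6 321.8
-24.9 663.2 10.7 321.8
-19.1 662.3 10.7 321.7
-13.0 660.7 10.6 321.8
-7.0 659.8 10.5 321.8
-1.1 658.6 11.0 321.9
4.9 657.3 10.4 322.0
11.0 656.1 11.1 322.0
17.0 654.9 10.3 321.8
22.9 653.7 10.8 321.7
28.5 652.7 9.6 321.4
x= [-1.98514148e-01  6.58334901e+02] yaw of bar normal 11.228050445489858
```

Call:
apply_moves --increments '[{"gripper":34,"delta_pos":[0,0.59,-0.76],"dr":[0,0,0]},{"gripper":34,"delta_pos":[2.0,0,0],"dr":[-0.055,0,0]},{"gripper":34,"delta_pos":[2.0,0,0],"dr":[0,0,0]},{"gripper":34,"delta_pos":[0,0,0],"dr":[0,0,0]},{"gripper":34,"delta_pos":[0,0,0],"dr":[0,0,0]}]'

```text
t: 51.88
ee_pos: [662.4, -17.7, 356.9]
orientation: [1.064, 1.297, -1.066]
ft_force: [-0.4, 0.5, 0.1]
width: 29.9
```

Call:
apply_moves --increments '[{"gripper":34,"delta_pos":[0,0,0],"dr":[0,0,0]},{"gripper":34,"delta_pos":[0,0,0],"dr":[0,0,0]},{"gripper":34,"delta_pos":[0,0,0],"dr":[0,0,0]},{"gripper":34,"delta_pos":[0,0,0],"dr":[0,0,0]},{"gripper":34,"delta_pos":[0,0,0],"dr":[0,0,0]}]'

```text
t: 52.3
ee_pos: [663.0, -18.1, 358.1]
orientation: [1.065, 1.294, -1.064]
ft_force: [-0.1, -0.2, 0.5]
width: 29.7
```

```bash
python3 - <<'E'
from h import *
o,M=st();print(to([662,-18.2,310],M,o))
E
```

```text
t52.3 p [663.  -18.1 358.1] yaw_y 11.17 tilt [ 0.001 -0.   ] F [-0.1 -0.2  0.5] M [-0.06 -0.09 -0.02] w 29.7 q6 -0.24
[ 4.81 -0.1  -0.01]
```

Call:
apply_moves --increments '[{"gripper":34,"delta_pos":[1.5,-0.1,0],"dr":[0,0,0]},{"gripper":34,"delta_pos":[1.5,0,0],"dr":[0,0,0]},{"gripper":34,"delta_pos":[1.2,0,0],"dr":[0,0,0]},{"gripper":34,"delta_pos":[0.6,0,0],"dr":[0,0,0]},{"gripper":34,"delta_pos":[0,0,0],"dr":[0,0,0]}]'

```text
t: 52.72
ee_pos: [661.1, -18.3, 307.7]
orientation: [1.063, 1.297, -1.066]
ft_force: [-0.4, -1.2, 0.3]
width: 30.0
```

Call:
apply_moves --increments '[{"gripper":34,"delta_pos":[0,0,0],"dr":[0,0,0]},{"gripper":34,"delta_pos":[0,0,0],"dr":[0,0,0]},{"gripper":0,"delta_pos":[0,0,0],"dr":[0,0,0]},{"gripper":0,"delta_pos":[0,0,0],"dr":[0,0,0]},{"gripper":0,"delta_pos":[0,0,0],"dr":[0,0,0]}]'

```text
t: 53.13
ee_pos: [662.1, -18.3, 310.0]
orientation: [1.065, 1.294, -1.064]
ft_force: [-0.4, 0.3, -0.7]
width: 13.4
```

Call:
apply_moves --increments '[{"gripper":0,"delta_pos":[0,0,0],"dr":[0,0,0]},{"gripper":0,"delta_pos":[0,0,0],"dr":[0,0,0]},{"gripper":0,"delta_pos":[0,0,0],"dr":[0,0,0]},{"gripper":0,"delta_pos":[0,0,0],"dr":[0,0,0]},{"gripper":0,"delta_pos":[0,0,0],"dr":[0,0,0]}]'

```text
t: 53.55
ee_pos: [662.1, -18.3, 309.9]
orientation: [1.065, 1.294, -1.064]
ft_force: [0.6, 0.1, 3.6]
width: 11.4
```

```bash
cat > arc.py <<'E'
from h import *
import sys
o,M=st()
# arc from measured pose: hinge in world (polisher yaw 11.2, drum 525,-45)
a=np.radians(11.2);ux=np.array([np.cos(a),np.sin(a)])
s=(o['ee_pos'][:2]-[525,-45])@ux-100; h=o['ee_pos'][2]+6-130
th0=np.arctan2(h,-s);print('th',th0,'r',np.hypot(s,h))
n=int(sys.argv[1]);thn=float(sys.argv[2]);off=np.array([s+190*np.cos(th0),h-190*np.sin(th0)])
prev=np.array([s,h])
for k in range(1,n+1):
    t=th0+(thn-th0)*k/n;f=1-(k/n)*0
    c=np.array([-190*np.cos(t),190*np.sin(t)])+off*(1-k/n)
    dd=(c-prev)/10;prev=c
    print(k,'th %.3f'%t,'x %.2f y %.2f'%(-dd[1],dd[0]))
E
python3 arc.py 30 1.0
```

```text
t53.5 p [662.1 -18.3 309.9] yaw_y 11.18 tilt [0.001 0.   ] F [0.6 0.1 3.6] M [-0.01 -0.15  0.01] w 11.4 q6 -0.24
th 1.781294313635258 r 190.14047949890107
1 th 1.755 x -0.10 y -0.49
2 th 1.729 x -0.08 y -0.49
3 th 1.703 x -0.07 y -0.49
4 th 1.677 x -0.06 y -0.49
5 th 1.651 x -0.05 y -0.49
6 th 1.625 x -0.03 y -0.49
7 th 1.599 x -0.02 y -0.49
8 th 1.573 x -0.01 y -0.49
9 th 1.547 x 0.01 y -0.49
10 th 1.521 x 0.02 y -0.49
11 th 1.495 x 0.03 y -0.49
12 th 1.469 x 0.04 y -0.49
13 th 1.443 x 0.06 y -0.49
14 th 1.417 x 0.07 y -0.49
15 th 1.391 x 0.08 y -0.49
16 th 1.365 x 0.10 y -0.49
17 th 1.339 x 0.11 y -0.48
18 th 1.313 x 0.12 y -0.48
19 th 1.286 x 0.13 y -0.48
20 th 1.260 x 0.15 y -0.47
21 th 1.234 x 0.16 y -0.47
22 th 1.208 x 0.17 y -0.47
23 th 1.182 x 0.18 y -0.46
24 th 1.156 x 0.19 y -0.46
25 th 1.130 x 0.21 y -0.45
26 th 1.104 x 0.22 y -0.44
27 th 1.078 x 0.23 y -0.44
28 th 1.052 x 0.24 y -0.43
29 th 1.026 x 0.25 y -0.43
30 th 1.000 x 0.26 y -0.42
```

Call:
apply_moves --increments '[{"gripper":0,"delta_pos":[-0.1,-0.49,0],"dr":[0,0,0]},{"gripper":0,"delta_pos":[-0.08,-0.49,0],"dr":[0,0,0]},{"gripper":0,"delta_pos":[-0.07,-0.49,0],"dr":[0,0,0]},{"gripper":0,"delta_pos":[-0.06,-0.49,0],"dr":[0,0,0]},{"gripper":0,"delta_pos":[-0.05,-0.49,0],"dr":[0,0,0]}]'

```text
t: 53.97
ee_pos: [637.3, -23.1, 313.2]
orientation: [1.065, 1.295, -1.064]
ft_force: [0.8, 0.0, 2.4]
width: 11.0
```

Call:
apply_moves --increments '[{"gripper":0,"delta_pos":[-0.03,-0.49,0],"dr":[0,0,0]},{"gripper":0,"delta_pos":[-0.02,-0.49,0],"dr":[0,0,0]},{"gripper":0,"delta_pos":[-0.01,-0.49,0],"dr":[0,0,0]},{"gripper":0,"delta_pos":[0.01,-0.49,0],"dr":[0,0,0]},{"gripper":0,"delta_pos":[0.02,-0.49,0],"dr":[0,0,0]}]'

```text
t: 54.38
ee_pos: [613.1, -27.8, 313.2]
orientation: [1.064, 1.296, -1.065]
ft_force: [1.1, 0.2, 1.7]
width: 11.0
```

Call:
apply_moves --increments '[{"gripper":0,"delta_pos":[0.03,-0.49,0],"dr":[0,0,0]},{"gripper":0,"delta_pos":[0.04,-0.49,0],"dr":[0,0,0]},{"gripper":0,"delta_pos":[0.06,-0.49,0],"dr":[0,0,0]},{"gripper":0,"delta_pos":[0.07,-0.49,0],"dr":[0,0,0]},{"gripper":0,"delta_pos":[0.08,-0.49,0],"dr":[0,0,0]}]'

```text
t: 54.8
ee_pos: [589.0, -32.5, 310.3]
orientation: [1.064, 1.296, -1.065]
ft_force: [1.7, 1.9, 1.4]
width: 11.4
```

```bash
python3 arc.py 30 0.7
```

```text
t54.8 p [589.  -32.5 310.3] yaw_y 11.17 tilt [-0.001  0.   ] F [1.7 1.9 1.4] M [ 0.25 -0.65  0.07] w 11.4 q6 -0.27
th 1.3863766186794124 r 189.48402007869234
1 th 1.363 x 0.08 y -0.43
2 th 1.341 x 0.09 y -0.42
3 th 1.318 x 0.10 y -0.42
4 th 1.295 x 0.11 y -0.42
5 th 1.272 x 0.12 y -0.42
6 th 1.249 x 0.13 y -0.41
7 th 1.226 x 0.14 y -0.41
8 th 1.203 x 0.15 y -0.41
9 th 1.180 x 0.16 y -0.40
10 th 1.158 x 0.17 y -0.40
11 th 1.135 x 0.18 y -0.40
12 th 1.112 x 0.19 y -0.39
13 th 1.089 x 0.20 y -0.39
14 th 1.066 x 0.20 y -0.38
15 th 1.043 x 0.21 y -0.38
16 th 1.020 x 0.22 y -0.37
17 th 0.997 x 0.23 y -0.37
18 th 0.975 x 0.24 y -0.36
19 th 0.952 x 0.25 y -0.36
20 th 0.929 x 0.25 y -0.35
21 th 0.906 x 0.26 y -0.35
22 th 0.883 x 0.27 y -0.34
23 th 0.860 x 0.28 y -0.33
24 th 0.837 x 0.29 y -0.33
25 th 0.814 x 0.29 y -0.32
26 th 0.792 x 0.30 y -0.31
27 th 0.769 x 0.31 y -0.31
28 th 0.746 x 0.31 y -0.30
29 th 0.723 x 0.32 y -0.29
30 th 0.700 x 0.33 y -0.28
```

Call:
apply_moves --increments '[{"gripper":0,"delta_pos":[0.08,-0.43,0],"dr":[0,0,0]},{"gripper":0,"delta_pos":[0.09,-0.42,0],"dr":[0,0,0]},{"gripper":0,"delta_pos":[0.1,-0.42,0],"dr":[0,0,0]},{"gripper":0,"delta_pos":[0.11,-0.42,0],"dr":[0,0,0]},{"gripper":0,"delta_pos":[0.12,-0.42,0],"dr":[0,0,0]}]'

```text
t: 55.22
ee_pos: [568.6, -36.6, 305.5]
orientation: [1.064, 1.295, -1.064]
ft_force: [0.1, 2.2, 2.0]
width: 11.2
```

Call:
apply_moves --increments '[{"gripper":0,"delta_pos":[0.13,-0.41,0],"dr":[0,0,0]},{"gripper":0,"delta_pos":[0.14,-0.41,0],"dr":[0,0,0]},{"gripper":0,"delta_pos":[0.15,-0.41,0],"dr":[0,0,0]},{"gripper":0,"delta_pos":[0.16,-0.4,0],"dr":[0,0,0]},{"gripper":0,"delta_pos":[0.17,-0.4,0],"dr":[0,0,0]}]'

```text
t: 55.63
ee_pos: [548.6, -40.6, 297.9]
orientation: [1.064, 1.295, -1.064]
ft_force: [-0.8, 2.8, 1.2]
width: 11.2
```

Call:
apply_moves --increments '[{"gripper":0,"delta_pos":[0.18,-0.4,0],"dr":[0,0,0]},{"gripper":0,"delta_pos":[0.19,-0.39,0],"dr":[0,0,0]},{"gripper":0,"delta_pos":[0.2,-0.39,0],"dr":[0,0,0]},{"gripper":0,"delta_pos":[0.2,-0.38,0],"dr":[0,0,0]},{"gripper":0,"delta_pos":[0.21,-0.38,0],"dr":[0,0,0]}]'

```text
t: 56.05
ee_pos: [529.7, -44.4, 288.0]
orientation: [1.064, 1.295, -1.064]
ft_force: [-1.1, 2.1, 2.0]
width: 11.2
```

Call:
apply_moves --increments '[{"gripper":0,"delta_pos":[0.22,-0.37,0],"dr":[0,0,0]},{"gripper":0,"delta_pos":[0.23,-0.37,0],"dr":[0,0,0]},{"gripper":0,"delta_pos":[0.24,-0.36,0],"dr":[0,0,0]},{"gripper":0,"delta_pos":[0.25,-0.36,0],"dr":[0,0,0]},{"gripper":0,"delta_pos":[0.25,-0.35,0],"dr":[0,0,0]}]'

```text
t: 56.47
ee_pos: [511.9, -47.9, 276.1]
orientation: [1.064, 1.295, -1.065]
ft_force: [0.9, 3.0, -0.0]
width: 11.3
```

```bash
python3 arc.py 30 0.3
```

```text
t56.5 p [511.9 -47.9 276.1] yaw_y 11.17 tilt [-0. -0.] F [ 0.9  3.  -0. ] M [ 0.53 -0.49 -0.01] w 11.3 q6 -0.31
th 0.9299588576864757 r 189.74361295829985
1 th 0.909 x 0.24 y -0.32
2 th 0.888 x 0.25 y -0.31
3 th 0.867 x 0.25 y -0.31
4 th 0.846 x 0.26 y -0.30
5 th 0.825 x 0.27 y -0.30
6 th 0.804 x 0.27 y -0.29
7 th 0.783 x 0.28 y -0.28
8 th 0.762 x 0.29 y -0.28
9 th 0.741 x 0.29 y -0.27
10 th 0.720 x 0.30 y -0.27
11 th 0.699 x 0.30 y -0.26
12 th 0.678 x 0.31 y -0.25
13 th 0.657 x 0.31 y -0.25
14 th 0.636 x 0.32 y -0.24
15 th 0.615 x 0.32 y -0.23
16 th 0.594 x 0.33 y -0.23
17 th 0.573 x 0.33 y -0.22
18 th 0.552 x 0.34 y -0.21
19 th 0.531 x 0.34 y -0.21
20 th 0.510 x 0.35 y -0.20
21 th 0.489 x 0.35 y -0.19
22 th 0.468 x 0.35 y -0.18
23 th 0.447 x 0.36 y -0.18
24 th 0.426 x 0.36 y -0.17
25 th 0.405 x 0.36 y -0.16
26 th 0.384 x 0.37 y -0.15
27 th 0.363 x 0.37 y -0.15
28 th 0.342 x 0.37 y -0.14
29 th 0.321 x 0.38 y -0.13
30 th 0.300 x 0.38 y -0.12
```

Call:
apply_moves --increments '[{"gripper":0,"delta_pos":[0.24,-0.32,0],"dr":[0,0,0]},{"gripper":0,"delta_pos":[0.25,-0.31,0],"dr":[0,0,0]},{"gripper":0,"delta_pos":[0.25,-0.31,0],"dr":[0,0,0]},{"gripper":0,"delta_pos":[0.26,-0.3,0],"dr":[0,0,0]},{"gripper":0,"delta_pos":[0.27,-0.3,0],"dr":[0,0,0]}]'

```text
t: 56.88
ee_pos: [496.9, -50.9, 263.4]
orientation: [1.064, 1.295, -1.065]
ft_force: [0.9, 2.3, -0.7]
width: 11.2
```

Call:
apply_moves --increments '[{"gripper":0,"delta_pos":[0.27,-0.29,0],"dr":[0,0,0]},{"gripper":0,"delta_pos":[0.28,-0.28,0],"dr":[0,0,0]},{"gripper":0,"delta_pos":[0.29,-0.28,0],"dr":[0,0,0]},{"gripper":0,"delta_pos":[0.29,-0.27,0],"dr":[0,0,0]},{"gripper":0,"delta_pos":[0.3,-0.27,0],"dr":[0,0,0]}]'

```text
t: 57.3
ee_pos: [483.3, -53.6, 249.1]
orientation: [1.064, 1.295, -1.064]
ft_force: [1.7, 2.8, -0.0]
width: 10.8
```

Call:
apply_moves --increments '[{"gripper":0,"delta_pos":[0.3,-0.26,0],"dr":[0,0,0]},{"gripper":0,"delta_pos":[0.31,-0.25,0],"dr":[0,0,0]},{"gripper":0,"delta_pos":[0.31,-0.25,0],"dr":[0,0,0]},{"gripper":0,"delta_pos":[0.32,-0.24,0],"dr":[0,0,0]},{"gripper":0,"delta_pos":[0.32,-0.23,0],"dr":[0,0,0]}]'

```text
t: 57.72
ee_pos: [471.3, -55.9, 233.4]
orientation: [1.064, 1.295, -1.064]
ft_force: [-0.2, 2.2, 1.0]
width: 11.3
```

Call:
apply_moves --increments '[{"gripper":0,"delta_pos":[0.33,-0.23,0],"dr":[0,0,0]},{"gripper":0,"delta_pos":[0.33,-0.22,0],"dr":[0,0,0]},{"gripper":0,"delta_pos":[0.34,-0.21,0],"dr":[0,0,0]},{"gripper":0,"delta_pos":[0.34,-0.21,0],"dr":[0,0,0]},{"gripper":0,"delta_pos":[0.35,-0.2,0],"dr":[0,0,0]}]'

```text
t: 58.13
ee_pos: [460.9, -58.0, 216.5]
orientation: [1.064, 1.295, -1.064]
ft_force: [1.5, 0.9, -0.2]
width: 11.1
```

```bash
python3 arc.py 30 0.0
```

```text
t58.1 p [460.9 -58.  216.5] yaw_y 11.17 tilt [0. 0.] F [ 1.5  0.9 -0.2] M [ 0.35 -0.56 -0.02] w 11.1 q6 -0.35
th 0.5099258208254939 r 189.54413822804602
1 th 0.493 x 0.28 y -0.16
2 th 0.476 x 0.29 y -0.15
3 th 0.459 x 0.29 y -0.15
4 th 0.442 x 0.29 y -0.14
5 th 0.425 x 0.29 y -0.14
6 th 0.408 x 0.29 y -0.13
7 th 0.391 x 0.30 y -0.13
8 th 0.374 x 0.30 y -0.12
9 th 0.357 x 0.30 y -0.12
10 th 0.340 x 0.30 y -0.11
11 th 0.323 x 0.30 y -0.11
12 th 0.306 x 0.31 y -0.10
13 th 0.289 x 0.31 y -0.10
14 th 0.272 x 0.31 y -0.09
15 th 0.255 x 0.31 y -0.09
16 th 0.238 x 0.31 y -0.08
17 th 0.221 x 0.31 y -0.07
18 th 0.204 x 0.31 y -0.07
19 th 0.187 x 0.32 y -0.06
20 th 0.170 x 0.32 y -0.06
21 th 0.153 x 0.32 y -0.05
22 th 0.136 x 0.32 y -0.05
23 th 0.119 x 0.32 y -0.04
24 th 0.102 x 0.32 y -0.04
25 th 0.085 x 0.32 y -0.03
26 th 0.068 x 0.32 y -0.03
27 th 0.051 x 0.32 y -0.02
28 th 0.034 x 0.32 y -0.02
29 th 0.017 x 0.32 y -0.01
30 th 0.000 x 0.32 y -0.00
```

Call:
apply_moves --increments '[{"gripper":0,"delta_pos":[0.28,-0.16,0],"dr":[0,0,0]},{"gripper":0,"delta_pos":[0.29,-0.15,0],"dr":[0,0,0]},{"gripper":0,"delta_pos":[0.29,-0.15,0],"dr":[0,0,0]},{"gripper":0,"delta_pos":[0.29,-0.14,0],"dr":[0,0,0]},{"gripper":0,"delta_pos":[0.29,-0.14,0],"dr":[0,0,0]}]'

```text
t: 58.55
ee_pos: [453.7, -59.4, 202.2]
orientation: [1.064, 1.295, -1.064]
ft_force: [1.1, 1.3, 0.5]
width: 11.2
```

Call:
apply_moves --increments '[{"gripper":0,"delta_pos":[0.29,-0.13,0],"dr":[0,0,0]},{"gripper":0,"delta_pos":[0.3,-0.13,0],"dr":[0,0,0]},{"gripper":0,"delta_pos":[0.3,-0.12,0],"dr":[0,0,0]},{"gripper":0,"delta_pos":[0.3,-0.12,0],"dr":[0,0,0]},{"gripper":0,"delta_pos":[0.3,-0.11,0],"dr":[0,0,0]}]'

```text
t: 58.97
ee_pos: [447.8, -60.6, 187.3]
orientation: [1.064, 1.295, -1.064]
ft_force: [2.8, 2.8, -0.6]
width: 11.3
```

Call:
apply_moves --increments '[{"gripper":0,"delta_pos":[0.3,-0.11,0],"dr":[0,0,0]},{"gripper":0,"delta_pos":[0.31,-0.1,0],"dr":[0,0,0]},{"gripper":0,"delta_pos":[0.31,-0.1,0],"dr":[0,0,0]},{"gripper":0,"delta_pos":[0.31,-0.09,0],"dr":[0,0,0]},{"gripper":0,"delta_pos":[0.31,-0.09,0],"dr":[0,0,0]}]'

```text
t: 59.38
ee_pos: [443.2, -61.5, 172.0]
orientation: [1.065, 1.295, -1.064]
ft_force: [3.5, 1.9, -0.6]
width: 11.4
```

Call:
apply_moves --increments '[{"gripper":0,"delta_pos":[0.31,-0.08,0],"dr":[0,0,0]},{"gripper":0,"delta_pos":[0.31,-0.07,0],"dr":[0,0,0]},{"gripper":0,"delta_pos":[0.31,-0.07,0],"dr":[0,0,0]},{"gripper":0,"delta_pos":[0.3,-0.06,0],"dr":[0,0,0]},{"gripper":0,"delta_pos":[0.3,-0.06,0],"dr":[0,0,0]}]'

```text
t: 59.8
ee_pos: [440.1, -62.2, 156.7]
orientation: [1.065, 1.294, -1.064]
ft_force: [5.1, 2.4, -0.8]
width: 10.7
```

```bash
python3 arc.py 30 0.0 | head -8
```

```text
t59.8 p [440.1 -62.2 156.7] yaw_y 11.17 tilt [ 0.001 -0.   ] F [ 5.1  2.4 -0.8] M [ 0.56 -1.17  0.1 ] w 10.7 q6 -0.36
th 0.1735589956333298 r 189.46093812753816
1 th 0.168 x 0.11 y -0.02
2 th 0.162 x 0.11 y -0.02
3 th 0.156 x 0.11 y -0.02
4 th 0.150 x 0.11 y -0.02
5 th 0.145 x 0.11 y -0.02
6 th 0.139 x 0.11 y -0.02
```

Call:
apply_moves --increments '[{"gripper":0,"delta_pos":[0.25,0.01,0],"dr":[0,0,0]},{"gripper":0,"delta_pos":[0.25,0.01,0],"dr":[0,0,0]},{"gripper":0,"delta_pos":[0.22,0.01,0],"dr":[0,0,0]},{"gripper":0,"delta_pos":[0.2,0,0],"dr":[0,0,0]},{"gripper":0,"delta_pos":[0.2,0,0],"dr":[0,0,0]}]'

```text
t: 60.22
ee_pos: [438.7, -62.3, 145.1]
orientation: [1.063, 1.297, -1.066]
ft_force: [-2.3, -2.3, 0.8]
width: 11.3
```

Call:
apply_moves --increments '[{"gripper":0,"delta_pos":[0.2,0,0],"dr":[0,0,0]},{"gripper":0,"delta_pos":[0.2,0,0],"dr":[0,0,0]},{"gripper":0,"delta_pos":[0.18,0,0],"dr":[0,0,0]},{"gripper":0,"delta_pos":[0.15,0,0],"dr":[0,0,0]},{"gripper":0,"delta_pos":[0.15,0,0],"dr":[0,0,0]}]'

```text
t: 60.63
ee_pos: [438.1, -62.4, 136.1]
orientation: [1.062, 1.298, -1.067]
ft_force: [-5.9, -5.6, 1.5]
width: 11.2
```

Call:
apply_moves --increments '[{"gripper":0,"delta_pos":[0.12,0,0],"dr":[0,0,0]},{"gripper":0,"delta_pos":[0.12,0,0],"dr":[0,0,0]},{"gripper":0,"delta_pos":[0.12,0,0],"dr":[0,0,0]},{"gripper":0,"delta_pos":[0.1,0,0],"dr":[0,0,0]},{"gripper":0,"delta_pos":[0.1,0,0],"dr":[0,0,0]}]'

```text
t: 61.05
ee_pos: [437.9, -62.4, 130.5]
orientation: [1.062, 1.298, -1.067]
ft_force: [-5.2, -5.2, -0.4]
width: 11.1
```

```bash
python3 arc.py 1 0.0
```

```text
t61.0 p [437.9 -62.4 130.5] yaw_y 11.20 tilt [-0.004 -0.   ] F [-5.2 -5.2 -0.4] M [-0.84  0.59  0.1 ] w 11.1 q6 -0.36
th 0.034620950696004675 r 188.92370443691934
1 th 0.000 x 0.65 y -0.12
```

Call:
apply_moves --increments '[{"gripper":0,"delta_pos":[0.08,-0.03,0],"dr":[0,0,0]},{"gripper":0,"delta_pos":[0.08,-0.03,0],"dr":[0,0,0]},{"gripper":0,"delta_pos":[0.08,-0.02,0],"dr":[0,0,0]},{"gripper":0,"delta_pos":[0.06,0,0],"dr":[0,0,0]},{"gripper":0,"delta_pos":[0.05,0,0],"dr":[0,0,0]}]'

```text
t: 61.47
ee_pos: [437.9, -62.4, 127.3]
orientation: [1.063, 1.297, -1.066]
ft_force: [-4.4, -3.9, 1.1]
width: 11.2
```

Call:
apply_moves --increments '[{"gripper":0,"delta_pos":[0.05,0,0],"dr":[0,0,0]},{"gripper":0,"delta_pos":[0.05,0,0],"dr":[0,0,0]},{"gripper":0,"delta_pos":[0.05,0,0],"dr":[0,0,0]},{"gripper":0,"delta_pos":[0.04,0,0],"dr":[0,0,0]},{"gripper":0,"delta_pos":[0,0,0],"dr":[0,0,0]}]'

```text
t: 61.88
ee_pos: [437.9, -62.5, 126.0]
orientation: [1.063, 1.297, -1.066]
ft_force: [-6.7, -2.7, 10.6]
width: 11.0
```

```bash
python3 arc.py 1 0.0
```

```text
t61.9 p [437.9 -62.5 126. ] yaw_y 11.19 tilt [-0.003 -0.   ] F [-6.7 -2.7 10.6] M [-0.68  0.98  0.04] w 11.0 q6 -0.36
th 0.01079816706870542 r 188.8872544638474
1 th 0.000 x 0.20 y -0.11
```

Call:
apply_moves --increments '[{"gripper":0,"delta_pos":[0.02,-0.06,0],"dr":[0,0,0]},{"gripper":0,"delta_pos":[0,0,0],"dr":[0,0,0]},{"gripper":34,"delta_pos":[0,0,0],"dr":[0,0,0]},{"gripper":34,"delta_pos":[0,0,0],"dr":[0,0,0]},{"gripper":34,"delta_pos":[0,0,0],"dr":[0,0,0]}]'

```text
t: 62.3
ee_pos: [438.7, -62.3, 125.6]
orientation: [1.065, 1.295, -1.064]
ft_force: [-0.3, 0.4, -0.5]
width: 27.3
```

Call:
apply_moves --increments '[{"gripper":34,"delta_pos":[0,0,0],"dr":[0,0,0]},{"gripper":34,"delta_pos":[0,0,0],"dr":[0,0,0]},{"gripper":34,"delta_pos":[0,0,0],"dr":[0,0,0]},{"gripper":34,"delta_pos":[0,0,0],"dr":[0,0,0]},{"gripper":34,"delta_pos":[0,0,0],"dr":[0,0,0]}]'

```text
t: 62.72
ee_pos: [438.6, -62.3, 125.6]
orientation: [1.064, 1.295, -1.064]
ft_force: [-0.1, -0.1, -0.1]
width: 30.1
```

Call:
apply_moves --increments '[{"gripper":34,"delta_pos":[-0.5,0,0],"dr":[0,0,0]},{"gripper":34,"delta_pos":[-1.0,0,0],"dr":[0,0,0]},{"gripper":34,"delta_pos":[-2.0,0,0],"dr":[0,0,0]},{"gripper":34,"delta_pos":[-3.0,0,0],"dr":[0,0,0]},{"gripper":34,"delta_pos":[-3.5,0,0],"dr":[0,0,0]}]'

```text
t: 63.13
ee_pos: [437.4, -62.2, 226.5]
orientation: [1.064, 1.298, -1.066]
ft_force: [-0.1, -0.3, -0.2]
width: 29.7
```

Call:
apply_moves --increments '[{"gripper":34,"delta_pos":[-3.5,0,0],"dr":[0,0,0]},{"gripper":34,"delta_pos":[-3.5,0,0],"dr":[0,0,0]},{"gripper":34,"delta_pos":[-3.5,0,0],"dr":[0,0,0]},{"gripper":34,"delta_pos":[0,0,0],"dr":[0,0,0]},{"gripper":34,"delta_pos":[0,0,0],"dr":[0,0,0]}]'

```text
t: 63.55
ee_pos: [439.5, -62.5, 333.4]
orientation: [1.066, 1.29, -1.061]
ft_force: [-0.5, -0.5, -1.2]
width: 29.9
```

```bash
python3 - <<'E'
from h import *
st(); d=shot('wrist','w16.png'); W=cloud(d);s=shot('side','s2.png');t=shot('top','t2.png');Wt=cloud(t)
w=W.reshape(-1,3);c=np.array([436.7,-62.5]);m=(d['img'].max(2)<75).reshape(-1)
k=m&(np.hypot(w[:,0]-c[0],w[:,1]-c[1])<50)&(w[:,2]>110)&(w[:,2]<150);q=w[k];print('handle wrist',len(q),q.mean(0).round(1),np.percentile(q[:,2],[50,95]).round(1))
w=Wt.reshape(-1,3);m=(t['img'].max(2)<80).reshape(-1)
k=m&(np.hypot(w[:,0]-c[0],w[:,1]-c[1])<55)&(w[:,2]>100)&(w[:,2]<160);q=w[k];print('handle top',len(q),len(q) and np.percentile(q[:,2],[50,95]).round(1))
out=np.vstack([cv2.resize(d['img'][:,:,::-1],(480,300)),cv2.resize(s['img'][120:320,180:500,::-1],(480,300))]);cv2.imwrite('pics/m2.png',out)
E
```

```text
t63.5 p [439.5 -62.5 333.4] yaw_y 11.17 tilt [ 0.006 -0.001] F [-0.5 -0.5 -1.2] M [-0.04 -0.1  -0.  ] w 29.9 q6 -0.36
handle wrist 917 [437.  -61.2 134.5] [134.6 136.3]
handle top 0 0
```

View pics/m2.png

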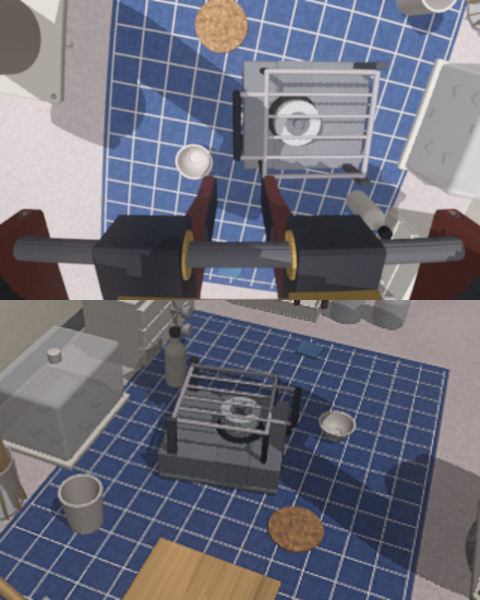

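```bash
python3 -c "
from h import *
d=shot('side');W=cloud(d);hs=cv2.cvtColor(d['img'],cv2.COLOR_RGB2HSV)
m=(hs[...,1]<50)&(hs[...,2]>120)&(W[...,2]>12)&(W[...,2]<25)&(W[...,1]>180)&(W[...,1]<400)&(W[...,0]>390)&(W[...,0]<560);print('white px on board',m.sum())
w=W.reshape(-1,3);r=np.hypot(w[:,0]-525,w[:,1]+45);q=w[(r>20)&(r<33)&(w[:,2]>95)&(w[:,2]<115)];print('ring top',len(q),np.percentile(q[:,2],[50,90]))
ctrl.close_job()"
```

```text
white px on board 0
ring top 208 [106.42250591 108.33477681]
the job is handed in; nothing more can be done
```

The job is done and handed in after about 64 s of robot time.

- **Chips:** All five went from the board into the drum. One grasp came up empty because I lifted before the fingers had closed; I re-measured that chip and fetched it. The top view before the disk went in showed the stack reaching about 75 mm (about 73 mm expected), and the side view found none left on the board.
- **Disk:** It is seated level and centred in the mouth with the knob up. Its top face measured about 102.6 mm, against 103 mm nominal.
- **Ring:** I set it on and turned it clockwise about 68° in all; it stopped sinking after roughly 50°. Its top measured 106.0 mm on release and about 106.4 mm from the side at the end, against 106.5 mm when home. It never gave a marked tightening torque, so I judged it home by height, level and firm contact with the disk.
- **Guard:** I held it by the handle all the way down until it met the stops with about 10 N, then released it. The handle centre now measures about 130 mm, as it should when shut.

The last pictures showed the glue, bowl, tile, cup and coaster still in place. The palette knife was only partly in those views, but nothing was done near it. The top camera could not confirm the handle height, so that reading comes from the wrist camera alone.

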